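# Strip an analyser's furnace base for service

### The arm

A 7-joint arm with a two-finger parallel gripper is mounted at the origin on the work surface. World frame = base frame: x ahead of the robot, y to its left, z up, the work surface at z = 0. Lengths are in mm, angles in rad, forces in N, time in s.
With the tool pointing down it reaches from about 425 to 875 mm from the base axis. Payload 4.7 kg.
Tool frame: the origin (TCP) lies midway between the tips of the shut fingers; the grasp point (between the pads) lies 19 mm behind it (bot.grip_depth is the distance from the TCP to the grasp point, in mm); z points along the fingers, y is the direction in which the jaws open and shut (so a half turn about z gives the same grasp; the last joint's range is limited). The gripper opens to 87 mm and grips with 3 to 60 N. Pads are 19 mm wide; open, the fingers measure 117 mm over their backs; the gripper's body (75 mm by 190 mm) begins 51 mm behind the grasp point.
Start: joints at [-1.174, 0.321, -0.07, 1.45, 0.023, 1.371, -0.057], TCP at [242.816, 602.964, 222.587] pointing down, gripper open.
Joint ranges: [-2.86, 2.86], [-0.3, 2.09], [-1.38, 1.24], [0.06, 2.45], [-1.56, 4.7], [0.09, 2.05], [-2.69, 2.69]. Speed limits (rad/s): [2.57, 2.57, 3.14, 3.14, 3.14, 3.14, 3.14].

### API

Orientations are given as [roll, pitch, yaw] about the fixed x, y, z axes, in that order (R = Rz(yaw) Ry(pitch) Rx(roll)).
In Python, from workcell import bot gives the robot as it stands.
- The arm moves only by the shell command python3 -m handwheel 'ROWS'. ROWS is JSON, a list of rows, each an object with "jaw": the closure, from -1 (fully open) to 1 (shut), so that 0 is half open; "dp": the shift along the tool's x, y, z in mm, a list of three; "twist": the turn, a rotation vector about the tool's x, y, z in degrees, a list of three. In form: [{"jaw": jaw, "dp": [tx, ty, tz], "twist": [ax, ay, az]}, ...]. A call has 1 to 5 rows; each row is the pose to reach, as a shift and turn from the pose commanded when the call began, along the tool's axes at that moment; what a row does not reach only later rows make up. A row lasts 1/10 s, in which the tool goes at most 50 mm and 8.59 degrees, less where a joint would pass 70% of its speed; a pose out of reach is approached as far as the arm can. A call with a gripper value outside its range is refused whole. The fingers move at their own pace and stop on an object; the grip force is fixed at half the most. Time passes only in rows, so rows that repeat a pose let the fingers close. It gives the time, the measured TCP pose, the force and the opening at its end, in the units of the state.
- bot.state(): the state, without advancing time (a new reading comes with each control period).
- bot.read_camera(name): name is "scene" or "side" or "wrist"; returns (picture, depth): 384x512x3 uint8, red, green, blue; 384x512 float32, mm along the optical axis (not along the pixel's ray), 0 where there is no reading.
- bot.calibration(name): a dict with "fx", "fy", "cx", "cy" (pixels), "k1" (the pictures are not rectified: a ray, as slopes to the right and down, at radius r is drawn at 1 + k1 r^2 times it, then the intrinsics apply), "extrinsics" (4x4, takes a point from world to camera coordinates); the wrist camera has in their place "hand_eye" (4x4, takes a point from camera to tool coordinates, whose origin is the TCP and whose axes are the flange's). Camera axes: x right, y down, z forward; pixel columns grow to the right and rows downward; lengths in mm; the calibration is good to about 2 mm. A picture is of the moment at which its call begins: read the wrist's pose just before it. calibration takes no time and is no camera call.
- bot.job_done(): hands the job in, once; it reports no verdict.
Trained networks look in the newest picture that a camera, given by its name, has taken for a name from the list of things; names that differ only in an ending like _2 or _b are one class to them, and where a whole thing is asked for, a point or a joint stands for the part that bears it (a point fixed in the world has none). Each returns a list of dicts, best first, with "p" (0 to 1); they miss things now and then, are a little off and sometimes report something else, mostly with a low value. They report only what shows in the picture. A call takes as long as a camera call. They do not tell look-alikes from the thing itself.
- bot.outline_of(label, camera): "mask" (384x512 bool, what is visible of it) and "location" ([column, row] as shares, 0 to 1, of the picture: columns of its width, rows of its height, amid what is visible of it).
- bot.spot_point(label, camera): "location" ([column, row] as shares, 0 to 1, of the picture: columns of its width, rows of its height: a listed point, or the origin of a listed thing).
The state is a dict: "time_s": time; "q": joint angles; "joint_velocities": joint speeds; "joint_torque": joint torques, N m; "ee_pos": TCP position; "tcp_rot": TCP orientation; "wrist_force": force on the tool from outside, world axes, zero at the start; "moment": the same for the moment, N m; "finger_gap": finger opening in mm.
Only numpy, scipy, OpenCV 4.12 (cv2) and the standard library are available. Lean on these libraries where they do the work, as an engineer would, in place of code of your own. Each camera call takes 0.05 s, during which the arm holds its last target. There are 200 camera calls.

### The job

Strip the furnace base for its service. While the port is still closed, sweep all the slag chips with the held scraper block (no fingers on the slag) off the slag plate into the slag tray in front; only then screw the orange puller rod fully home into the port plug, pull the plug straight up out of the port, and stand it upright in the parts tray with the puller left in it. Press the latch tab of every filter cartridge present until it springs up and put the filters in the used-filter bin, and finish with the scraper standing back on its mat and the two white crucibles left standing where they are.

Things in the scene. Friction and masses are not known exactly. Their poses are not given: they have to be found in the camera images.
- unit: Fixed mint-green furnace base unit; origin on the table, x from its front (robot side) to its back, y to its left, z up. Left front: the slag plate. Right front: the port with its plug. Behind: a step 65 mm high with three filter wells in a row, 100 mm apart, each with a red latch tab in front. The slag tray, a steel pan 80 mm deep and 157 mm wide with 37 mm walls, stands at the slag plate's front edge
- slag_plate (a point): Centre of the aluminium slag plate, on its top, 55 mm above the table; axes as the unit's. 140 mm deep (x -70 to +70 mm), 150 mm wide inside (y -75 to +75 mm). 14 mm rims close it left and right, a 10 mm step at the back; the front edge (x = -70 mm) is open; a steep steel chute (to x = -94 mm) leads down into the slag tray (to x = -146 mm, y -76 to +76 mm, floor 50 mm lower)
- chip1_mid (a point): Slag chip, a dark irregular flake about 25 x 21 x 10 mm, 14 g; the point is its centre. Three to six are present (absent ones read None); they start on the slag plate, in its front two thirds
- chip2_mid (a point): Slag chip, a dark irregular flake about 25 x 21 x 10 mm, 14 g; the point is its centre. Three to six are present (absent ones read None); they start on the slag plate, in its front two thirds
- chip3_mid (a point): Slag chip, a dark irregular flake about 25 x 21 x 10 mm, 14 g; the point is its centre. Three to six are present (absent ones read None); they start on the slag plate, in its front two thirds
- chip4_mid (a point): Slag chip, a dark irregular flake about 25 x 21 x 10 mm, 14 g; the point is its centre. Three to six are present (absent ones read None); they start on the slag plate, in its front two thirds
- chip5_mid (a point): Slag chip, a dark irregular flake about 25 x 21 x 10 mm, 14 g; the point is its centre. Three to six are present (absent ones read None); they start on the slag plate, in its front two thirds
- chip6_mid (a point): Slag chip, a dark irregular flake about 25 x 21 x 10 mm, 14 g; the point is its centre. Three to six are present (absent ones read None); they start on the slag plate, in its front two thirds
- scraper_mid (a point): Scraper block standing on its blade; point at its centre, 26 mm above its underside. Heavy black blade bar 84 mm (y) x 30 mm (x), 18 mm high; on it a yellow grip rib 62 mm (y) x 16 mm (x), 34 mm high; 52 mm in all, 200 g. Take it across the 16 mm rib (fingers closing along its x) and sweep along its x. It starts on the mat
- mat: Dark green rubber mat, the scraper's place: 130 mm (x) x 140 mm (y), 2 mm thick, fixed on the table; origin at the centre of its underside
- plug_top (a point): Port plug, steel, 400 g; point at the centre of its top, the mouth of its tapped hole; seated, 67 mm above the table, axes as the unit's. 60 mm square flange 12 mm thick, sunk in a collar (80 mm wide, 3 mm lower) and not grippable; below it a 44 mm square shank 30 mm long, loose in a square bore (cannot turn). Hole 27 mm, right-hand round thread, 20 mm lead, two starts
- rod_grip (a point): Puller rod, upright in its holder, a fixed blue block 60 x 110 x 50 mm, loose in a 30 mm hole. Point: centre of its orange T-grip, 60 mm (x) x 18 mm (y) x 30 mm high, gripped across its y. 160 g, 102 mm long. In the plug it drops 15 to 25 mm, then screws down clockwise (seen from above), 20 mm a turn, half a turn to one turn in all, until its collar seats
- rod_collar (a point): Underside of the rod's collar (40 mm in diameter, 6 mm thick), on the rod's axis, 53 mm below rod_grip and 34 mm above the tip. Below it the threaded end, 24 mm in diameter, with a smooth nose 14 mm in diameter, 7 mm long; above it an 18 mm shank. It meets plug_top when the rod is fully home
- parts_tray_in (a point): Centre of the inner floor (4 mm above the table) of the fixed aluminium parts tray, 120 mm (x) x 130 mm (y), walls 4 mm thick, rim 22 mm above the table
- used_bin_in (a point): Centre of the inner floor (4 mm above the table) of the fixed grey used-filter bin, 130 mm (x) x 160 mm (y), walls 4 mm thick, rim 60 mm above the table
- filter1_mid (a point): Filter cartridge, right well, or None (1 to 3 are present); point half-way up its 94 mm (less foot). Body 26 mm in diameter, 62 mm long, foot below it 6 mm (28 mm sprung out); flange 40 mm, 8 mm thick; blue cap 28 mm, 24 mm high, to grip. 105 g. Latched: cap top 111 mm above the table. Pressing the tab lets the foot lift it 22 mm within a second; then it lifts straight out
- filter2_mid (a point): Filter cartridge, middle well, or None (1 to 3 are present); point half-way up its 94 mm (less foot). Body 26 mm in diameter, 62 mm long, foot below it 6 mm (28 mm sprung out); flange 40 mm, 8 mm thick; blue cap 28 mm, 24 mm high, to grip. 105 g. Latched: cap top 111 mm above the table. Pressing the tab lets the foot lift it 22 mm within a second; then it lifts straight out
- filter3_mid (a point): Filter cartridge, left well, or None (1 to 3 are present); point half-way up its 94 mm (less foot). Body 26 mm in diameter, 62 mm long, foot below it 6 mm (28 mm sprung out); flange 40 mm, 8 mm thick; blue cap 28 mm, 24 mm high, to grip. 105 g. Latched: cap top 111 mm above the table. Pressing the tab lets the foot lift it 22 mm within a second; then it lifts straight out
- tab1 (a point): Press point on top of the red latch tab of the right well, 54 mm in front of the filter's axis, 84 mm above the table at rest; tab 28 mm wide, hinged at its back, sloping up to the front. Pressed straight down with 3 to 5 N it frees the filter after 11 to 13 mm (stop at about 15 mm); it springs back
- tab2 (a point): Press point on top of the red latch tab of the middle well, 54 mm in front of the filter's axis, 84 mm above the table at rest; tab 28 mm wide, hinged at its back, sloping up to the front. Pressed straight down with 3 to 5 N it frees the filter after 11 to 13 mm (stop at about 15 mm); it springs back
- tab3 (a point): Press point on top of the red latch tab of the left well, 54 mm in front of the filter's axis, 84 mm above the table at rest; tab 28 mm wide, hinged at its back, sloping up to the front. Pressed straight down with 3 to 5 N it frees the filter after 11 to 13 mm (stop at about 15 mm); it springs back
- crucible1: Bystander: loose white crucible, 26 mm in diameter, 28 mm high, standing on the unit's step between the middle and the left well, 17 mm behind the line of the wells; origin at its underside
- crucible2: Bystander: loose white crucible, 26 mm in diameter, 28 mm high, standing on the rod holder 55 mm beside the rod, 50 mm above the table; origin at its underside
Not all that is in view belongs to the job. What is shaped like the part that bears scraper_mid but green or turquoise is not meant.

How it is judged:
By the outcome, as a careful person would: the job done as asked, in the order asked, and still so for the second after the job is handed in, with the robot touching nothing.
Of filter1, filter2, filter3 only 1 to 3 are there at a start; the rules pass over those that are not, and their reading is None.
Of chip1, chip2, chip3, chip4, chip5, chip6 only 3 to 6 are there at a start; the rules pass over those that are not, and their reading is None.
At some moment in a run one of scraper may be knocked a few centimetres aside while the robot is not near it.
It also fails if it takes over 210 s, if anything falls off the work surface, if the arm or the gripper's body presses on something with over 40 N, if the wrist force passes 120 N, or if a joint passes its speed limit or range.

## Working session

There is one attempt and no reset: what is moved stays moved. The work goes in short steps, Python scripts to look and compute and a shell command to move; the robot and the scene stay as the last step left them, time stands still between calls to the robot, and variables do not carry over. Pictures are saved under pics/ and viewed, about 12 in all and at most 16, crops included, and the job is handed in when it is done.

```bash
ls; mkdir -p pics; cat > h.py <<'E'
import numpy as np,cv2
from workcell import bot
from scipy.spatial.transform import Rotation as R
def tcp():
    s=bot.state(); T=np.eye(4); T[:3,:3]=R.from_euler('xyz',s['tcp_rot']).as_matrix(); T[:3,3]=s['ee_pos']; return T
def cam2world(name,T=None):
    c=bot.calibration(name)
    return (T if T is not None else tcp())@np.array(c['hand_eye']) if 'hand_eye' in c else np.linalg.inv(np.array(c['extrinsics']))
def ray(name,u,v):
    c=bot.calibration(name)
    K=np.array([[c['fx'],0,c['cx']],[0,c['fy'],c['cy']],[0,0,1.]])
    p=cv2.undistortPoints(np.array([[[u,v]]],float),K,np.array([c['k1'],0,0,0,0.]))[0,0]
    return np.array([p[0],p[1],1.])
def at_z(name,u,v,z,T=None):
    M=cam2world(name,T); d=M[:3,:3]@ray(name,u,v); o=M[:3,3]; return o+d*(z-o[2])/d[2]
def at_depth(name,u,v,depth,T=None):
    M=cam2world(name,T); return (M@np.append(ray(name,u,v)*depth,1))[:3]
def cloud(name,mask,D,T=None):
    M=cam2world(name,T); vs,us=np.nonzero(mask&(D>0))
    c=bot.calibration(name);K=np.array([[c['fx'],0,c['cx']],[0,c['fy'],c['cy']],[0,0,1.]])
    p=cv2.undistortPoints(np.stack([us,vs],1).astype(float)[:,None],K,np.array([c['k1'],0,0,0,0.]))[:,0]
    d=D[vs,us].astype(float)
    return np.c_[p*d[:,None],d]@M[:3,:3].T+M[:3,3]
def pix(l): return l[0]*512,l[1]*384
def save(img,fn): cv2.imwrite('pics/'+fn,img[:,:,::-1])
E
python3 - <<'E'
from h import *
np.set_printoptions(precision=3,suppress=True)
print(bot.state()); print(bot.grip_depth)
for n in('scene','side','wrist'):
    print(n,bot.calibration(n))
a=[bot.read_camera(n) for n in('scene','side')]
for (i,d),n in zip(a,('scene','side')):
    save(i,n+'0.png'); np.save(n+'0.npy',d)
save(np.hstack([cv2.resize(a[0][0],None,fx=1.5,fy=1.5)]),'scene0b.png')
E
```

```text
pics
{'time_s': 0.0, 'q': array([-1.174,  0.322, -0.07 ,  1.452,  0.023,  1.371, -0.057]), 'joint_velocities': array([-0.   , -0.001, -0.001, -0.001, -0.001, -0.001,  0.   ]), 'joint_torque': array([ -0.   , -49.13 ,  -0.404, -31.252,  -0.064,   0.044,   0.   ]), 'ee_pos': array([242.629, 602.417, 221.451]), 'tcp_rot': array([-3.14 ,  0.   ,  2.759]), 'wrist_force': array([-0.352, -0.605, -0.455]), 'moment': array([0.041, 0.008, 0.006]), 'finger_gap': 87.30399597092506}
18.700000000000003
scene {'fx': 423.2776384380178, 'fy': 423.2776384380178, 'cx': 256.60012860985086, 'cy': 194.08553103820486, 'k1': -0.1367674865522229, 'extrinsics': array([[  -0.854,    0.521,   -0.02 ,  375.319],
       [   0.347,    0.539,   -0.767, -117.682],
       [  -0.388,   -0.662,   -0.641, 1314.866],
       [   0.   ,    0.   ,    0.   ,    1.   ]])}
side {'fx': 361.31093778661426, 'fy': 361.31093778661426, 'cx': 256.0041647671952, 'cy': 194.99242291030686, 'k1': -0.10882407589382394, 'extrinsics': array([[   0.846,   -0.533,    0.007, -396.51 ],
       [  -0.341,   -0.551,   -0.761,  250.681],
       [   0.41 ,    0.642,   -0.649,  839.53 ],
       [   0.   ,    0.   ,    0.   ,    1.   ]])}
wrist {'fx': 331.26138635096794, 'fy': 331.26138635096794, 'cx': 252.54461327944426, 'cy': 188.85591380977513, 'k1': -0.07530735552264477, 'hand_eye': array([[  -0.   ,   -0.966,   -0.259,   69.765],
       [   1.   ,   -0.   ,    0.   ,   -0.539],
       [  -0.001,   -0.259,    0.966, -162.756],
       [   0.   ,    0.   ,    0.   ,    1.   ]])}
```

View pics/scene0b.png

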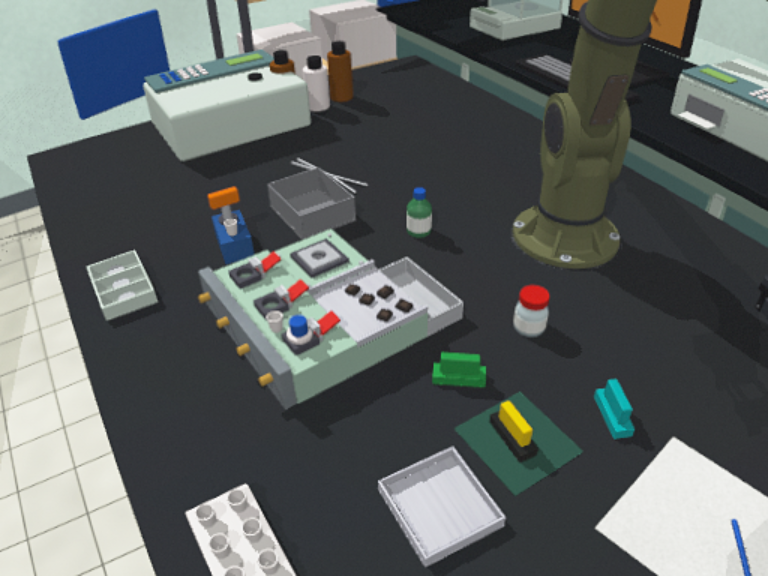

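View pics/side0.png

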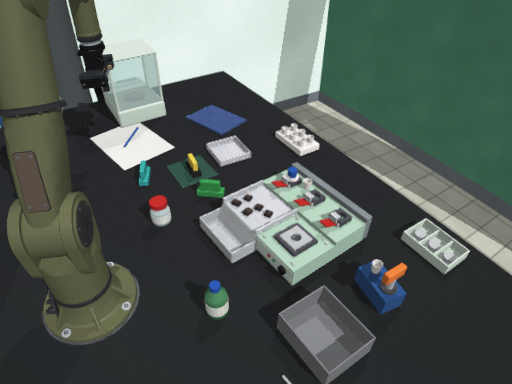

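```bash
python3 - <<'E'
from h import *
np.set_printoptions(precision=1,suppress=True)
Z={'unit':0,'slag_plate':55,'scraper_mid':None,'mat':0,'plug_top':67,'rod_grip':None,'rod_collar':None,'parts_tray_in':4,'used_bin_in':4,'filter3_mid':None,'tab3':84,'tab1':84,'tab2':84,'crucible1':65,'crucible2':50,'chip1_mid':60}
def tri(a,b):
    A=np.zeros((3,3));B=np.zeros(3)
    for n,(u,v) in (('scene',a),('side',b)):
        M=cam2world(n);d=M[:3,:3]@ray(n,u,v);d/=np.linalg.norm(d);P=np.eye(3)-np.outer(d,d);A+=P;B+=P@M[:3,3]
    return np.linalg.solve(A,B)
bot.read_camera('scene');bot.read_camera('side')
for k,z in Z.items():
    r={n:bot.spot_point(k,n) for n in('scene','side')}
    print('==',k)
    for n in r:
        for d in r[n][:6 if 'chip' in k else 3]:
            u,v=pix(d['location']); print('  ',n,round(d['p'],2),np.array([u,v]), at_z(n,u,v,z)[:2] if z is not None else '')
    if r['scene'] and r['side']: print('  tri',tri(pix(r['scene'][0]['location']),pix(r['side'][0]['location'])))
E
```

```text
== unit
   scene 0.95 [216.9 208.4] [533.1 -53.3]
   scene 0.2 [241.2 198.4] [456.9 -53.8]
   side 0.76 [287.8 228.4] [542.  -53.5]
  tri [537.  -53.6   2.1]
== slag_plate
   scene 0.84 [241.5 204.2] [497.5  23.6]
   scene 0.66 [234.  191.3] [488.6 -31.7]
   scene 0.53 [210.7 168.5] [ 494.9 -155.9]
   side 0.88 [255.2 206.9] [479.1  21.5]
   side 0.22 [289.7 234.1] [ 499.4 -114.4]
   side 0.17 [324.7 340.4] [ 385.4 -390.8]
  tri [488.6  22.7  50.1]
== scraper_mid
   scene 0.8 [305.8 243.8] 
   scene 0.68 [412.2 272.4] 
   scene 0.6 [211.9 166.7] 
   side 0.68 [138.5 168.3] 
   side 0.68 [191.5 168.5] 
   side 0.6 [209.6 187.1] 
  tri [340.4 256.2  79.5]
== mat
   scene 0.95 [346.5 291.4] [418.8 347.3]
   side 0.63 [191.1 169.4] [425.6 351. ]
  tri [422.6 348.3   3.3]
== plug_top
   scene 0.87 [213.4 168.4] [ 494.7 -137.1]
   side 0.73 [292.5 234.8] [ 496.6 -129. ]
  tri [ 495.6 -131.9   70.4]
== rod_grip
   scene 0.44 [343.9 281.4] 
   side 0.81 [395.5 272.8] 
   side 0.65 [388.8 285. ] 
  tri [521.  -30.5 -73. ]
== rod_collar
   scene 0.85 [149.4 146.2] 
   scene 0.55 [198.  191.7] 
[... 1223 characters left out ...]
e 0.48 [199.4 188.1] [572.5 -59.4]
   side 0.75 [325.  223.7] [ 580.2 -154.4]
   side 0.57 [231.6 151.1] [540.1 263.8]
   side 0.56 [299.3 200.7] [578.4 -48. ]
  tri [576.7 -74.4   8.1]
== crucible1
   scene 0.63 [180.6 214.9] [648.2 -12.5]
   scene 0.41 [153.6 155.3] [ 612.5 -294.8]
   side 0.66 [307.6 189. ] [645.7  -2.9]
   side 0.66 [374.3 273.3] [ 586.5 -328.8]
   side 0.63 [288.6 228.3] [ 503.1 -103.5]
  tri [646.7  -6.6  68.1]
== crucible2
   scene 0.63 [180.6 214.9] [643.4 -28.7]
   scene 0.41 [153.6 155.3] [ 606.9 -317.1]
   side 0.66 [307.6 189. ] [658.3  10.6]
   side 0.66 [374.3 273.3] [ 597.9 -322.5]
   side 0.63 [288.6 228.3] [512.6 -92.1]
  tri [646.7  -6.6  68.1]
== chip1_mid
```

```bash
cat > clouds.py <<'E'
from h import *
np.set_printoptions(precision=1,suppress=True)
def rect(P):
    r=cv2.minAreaRect(P[:,:2].astype(np.float32)); return 'c=%.1f,%.1f size=%.0fx%.0f ang=%.1f'%(*r[0],*r[1],r[2])
def col(name,img,D,T=None,ymin=0):
    h=cv2.cvtColor(img,cv2.COLOR_RGB2HSV); H,S,V=[h[...,i] for i in range(3)]
    ms={'yellow':(H>20)&(H<35)&(S>150)&(V>90),'orange':(H>5)&(H<19)&(S>180)&(V>120),'bluecap':(H>105)&(H<125)&(S>180)&(V>100),'red':((H<5)|(H>175))&(S>180)&(V>110)}
    for k,m in ms.items():
        n,l,st,c=cv2.connectedComponentsWithStats(m.astype(np.uint8))
        for i in range(1,n):
            if st[i,4]<25: continue
            P=cloud(name,l==i,D,T)
            if len(P)<15: continue
            med=np.median(P,0)
            if not(250<med[0]<800 and abs(med[1])<500 and med[2]<200): continue
            zt=np.percentile(P[:,2],95); Q=P[P[:,2]>zt-5]
            print(name,k,st[i,4],'px',c[i],'med',med,'ztop %.1f'%zt,'top:',rect(Q))
E
python3 - <<'E'
from clouds import *
for n in('scene','side'):
    img,D=bot.read_camera(n); col(n,img,D)
    for k in('parts_tray_in','used_bin_in','mat','unit','plug_top'):
        o=bot.outline_of(k,n)
        for d in o[:2]:
            P=cloud(n,d['mask'],D); 
            if len(P)<20: continue
            zt=np.percentile(P[:,2],97); print(n,k,round(d['p'],2),len(P),'med',np.median(P,0),'zt %.1f'%zt,rect(P[P[:,2]>zt-6]),'|all',rect(P))
E
```

```text
scene yellow 380 px [343.3 282. ] med [436.7 347.7  48.5] ztop 54.7 top: c=431.7,343.0 size=62x16 ang=83.5
scene orange 203 px [148.7 131.2] med [ 594.7 -360.7  108.2] ztop 118.8 top: c=594.4,-367.0 size=20x57 ang=86.7
scene bluecap 53 px [279.2 128.6] med [ 251.3 -173.5   97.3] ztop 100.3 top: c=248.9,-177.0 size=24x22 ang=4.8
scene bluecap 126 px [198.7 216.9] med [628.6  61.7 108.4] ztop 111.4 top: c=626.7,55.9 size=26x21 ang=64.8
scene red 74 px [179.9 173.8] med [ 590.1 -144.9   81.6] ztop 87.0 top: c=584.6,-149.4 size=25x19 ang=89.8
scene red 87 px [197.9 192.8] med [582.6 -47.3  81.8] ztop 85.7 top: c=578.6,-48.5 size=22x25 ang=15.1
scene red 254 px [355.8 197.7] med [253.4 175.8  73.4] ztop 75.8 top: c=250.2,172.3 size=51x45 ang=48.2
scene red 111 px [218.5 214.4] med [575.5  52.3  81.7] ztop 86.9 top: c=570.5,52.7 size=20x28 ang=13.9
scene parts_tray_in 0.58 3939 med [585.1 379.9   4.2] zt 22.2 c=585.3,378.2 size=132x121 ang=86.1 |all c=580.6,371.7 size=146x132 ang=86.5
scene used_bin_in 0.74 1891 med [ 403.3 -376.4   27.9] zt 59.4 c=406.7,-331.2 size=132x233 ang=1.8 |all c=
[... 1523 characters left out ...]
ze=62x60 ang=4.6 |all c=498.5,-137.9 size=62x60 ang=4.6
side used_bin_in 0.93 5509 med [ 413.8 -366.3    6.8] zt 60.1 c=407.3,-367.5 size=132x162 ang=1.8 |all c=424.1,-360.3 size=168x176 ang=1.4
side mat 0.96 645 med [407.2 336.1   0.4] zt 2.9 c=426.2,345.8 size=130x141 ang=1.6 |all c=426.2,345.8 size=130x141 ang=1.6
side unit 0.76 11040 med [525.  -71.4  56.1] zt 83.6 c=633.1,-49.7 size=136x306 ang=4.2 |all c=561.1,-15.8 size=440x388 ang=4.2
side unit 0.23 56 med [491.2 -24.1  64.5] zt 67.6 c=491.9,-23.3 size=22x18 ang=31.6 |all c=495.1,-19.2 size=35x22 ang=55.9
side plug_top 0.95 478 med [ 499.2 -135.2   66.7] zt 69.3 c=498.0,-136.5 size=62x68 ang=2.5 |all c=498.0,-136.0 size=62x69 ang=2.5
```

```bash
cat > plan.py <<'E'
# plan.py x y z yawdeg [ncalls]  -> per-call dp/twist in tool axes, from the present pose
import sys
from h import *
np.set_printoptions(precision=1,suppress=True)
def plan(x,y,z,yaw,n=None,T0=None):
    T=tcp() if T0 is None else T0
    G=np.eye(4); G[:3,:3]=R.from_euler('xyz',[180,0,yaw],degrees=True).as_matrix(); G[:3,3]=[x,y,z]
    rel=T[:3,:3].T@G[:3,:3]; rv=R.from_matrix(rel).as_rotvec()
    d=np.linalg.norm(G[:3,3]-T[:3,3]); n=int(n or max(np.ceil(d/240),np.ceil(np.degrees(np.linalg.norm(rv))/42),1))
    for i in range(n):
        W=np.eye(4); W[:3,3]=T[:3,3]+(G[:3,3]-T[:3,3])/(n-i); W[:3,:3]=T[:3,:3]@R.from_rotvec(rv/n).as_matrix()
        L=np.linalg.inv(T)@W; print('dp',L[:3,3].round(1),'tw',np.degrees(R.from_matrix(L[:3,:3]).as_rotvec()).round(1)); T=W
    return T
if __name__=='__main__':
    s=bot.state(); print('t %.1f'%s['time_s'],'pos',s['ee_pos'],'rot',np.degrees(s['tcp_rot']),'q7 %.2f'%s['q'][6],'F',s['wrist_force'],'gap %.1f'%s['finger_gap'])
    T=None; a=[float(v) for v in sys.argv[1:]]
    for i in range(0,len(a)-3,4): T=plan(*a[i:i+4],T0=T)
E
python3 plan.py 540 -45 270 94; python3 -m handwheel --help 2>&1 | head -20
```

```text
t 2.4 pos [242.8 603.  222.6] rot [180.    0.  158.1] q7 -0.06 F [-0.2 -0.2  0.5] gap 86.6
dp [-172.6 -163.4  -15.8] tw [ 0.  -0.  21.4]
dp [-220.2  -89.3  -15.8] tw [ 0.  -0.  21.4]
dp [-237.6   -3.   -15.8] tw [ 0.  -0.  21.4]
invalid input: not JSON, or not a number
```

```bash
m="python3 -m handwheel"
python3 -m handwheel '[{"jaw":-1,"dp":[-35,-33,-3],"twist":[0,0,4]},{"jaw":-1,"dp":[-70,-66,-6],"twist":[0,0,9]},{"jaw":-1,"dp":[-104,-98,-9],"twist":[0,0,13]},{"jaw":-1,"dp":[-138,-130,-12],"twist":[0,0,17]},{"jaw":-1,"dp":[-173,-163,-16],"twist":[0,0,21.4]}]'
python3 -m handwheel '[{"jaw":-1,"dp":[-44,-18,-3],"twist":[0,0,4]},{"jaw":-1,"dp":[-88,-36,-6],"twist":[0,0,9]},{"jaw":-1,"dp":[-132,-54,-9],"twist":[0,0,13]},{"jaw":-1,"dp":[-176,-72,-12],"twist":[0,0,17]},{"jaw":-1,"dp":[-220,-89,-16],"twist":[0,0,21.4]}]'
python3 -m handwheel '[{"jaw":-1,"dp":[-48,-1,-3],"twist":[0,0,4]},{"jaw":-1,"dp":[-96,-2,-6],"twist":[0,0,9]},{"jaw":-1,"dp":[-144,-2,-9],"twist":[0,0,13]},{"jaw":-1,"dp":[-192,-3,-12],"twist":[0,0,17]},{"jaw":-1,"dp":[-238,-3,-16],"twist":[0,0,21.4]}]'
python3 -m handwheel '[{"jaw":-1,"dp":[0,0,0],"twist":[0,0,0]},{"jaw":-1,"dp":[0,0,0],"twist":[0,0,0]}]'
python3 - <<'E'
from clouds import *
T=tcp(); img,D=bot.read_camera('wrist'); T2=tcp(); print(T[:3,3],T2[:3,3]); np.savez('w1.npz',img=img,D=D,T=T); save(cv2.resize(img,None,fx=1.5,fy=1.5),'w1.png')
col('wrist',img,D,T)
for k in('plug_top','slag_plate','unit','tab1','filter3_mid','chip1_mid','crucible1'):
    for d in bot.spot_point(k,'wrist')[:6]:
        u,v=pix(d['location']); z=D[int(v),int(u)]; print(k,round(d['p'],2),np.array([u,v]),at_depth('wrist',u,v,z,T) if z>0 else '')
E
```

```text
time_s: 2.9
ee_pos: [342.9, 385.4, 238.8]
tcp_rot: [3.141, -0.0, 2.383]
wrist_force: [1.3, -0.2, -0.2]
finger_gap: 86.9
time_s: 3.4
ee_pos: [441.8, 169.5, 255.0]
tcp_rot: [3.141, -0.0, 2.009]
wrist_force: [0.2, 0.1, -0.7]
finger_gap: 87.2
time_s: 3.9
ee_pos: [540.7, -47.2, 271.1]
tcp_rot: [3.141, -0.0, 1.635]
wrist_force: [0.6, 0.3, -0.1]
finger_gap: 87.1
time_s: 4.1
ee_pos: [540.3, -46.2, 270.6]
tcp_rot: [-3.142, -0.0, 1.636]
wrist_force: [-0.1, 0.5, 0.6]
finger_gap: 87.2
[540.3 -46.2 270.6] [540.1 -44.5 270.4]
plug_top 0.75 [211.2 237. ] [ 494.4 -149.5   38.6]
plug_top 0.65 [349.6 127.2] [637.    4.1  93.8]
slag_plate 0.65 [214.3 106. ] [495.5  15.2  64.5]
unit 0.72 [245.8 163.2] [533.3 -47.5  54.8]
tab1 0.93 [291.7  78.6] [574.6  47.8  83.8]
tab1 0.77 [291.8 174.1] [583.8 -50.7  84.1]
tab1 0.56 [287.8 260.2] [547.7 -14.2 358.7]
filter3_mid 0.56 [341.3  81.1] [617.9  47.  113.3]
chip1_mid 0.65 [209.3 104.6] [490.5  16.4  68.3]
chip1_mid 0.47 [287.3 260.5] [547.6 -14.3 358.7]
crucible1 0.87 [354.3 125.5] [649.5   4.8  68.1]
```

View pics/w1.png

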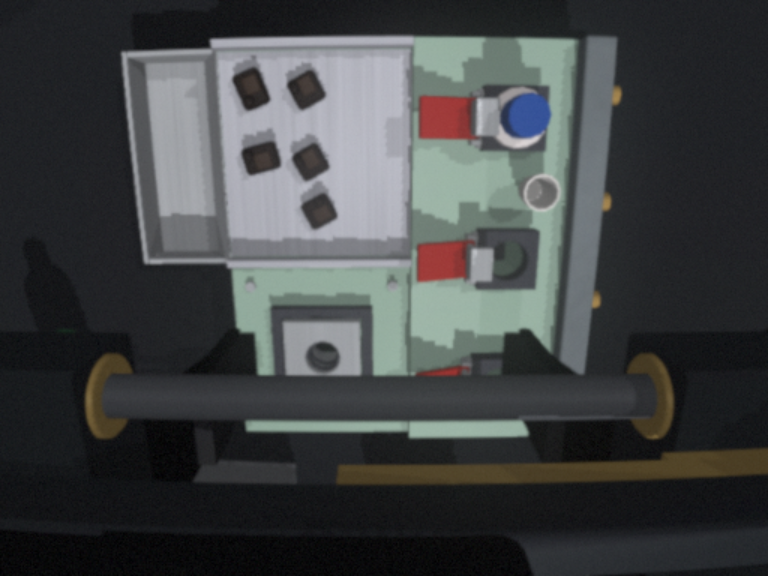

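```bash
python3 - <<'E'
from clouds import *
w=np.load('w1.npz'); T=w['T']
def p(u,v,z): return at_z('wrist',u/1.5,v/1.5,z,T)[:2]
for n,u,v,z in [('plate back-left base',410,50,55),('plate back-right',409,258,55),('front-left',221,50,55),('front-right',229,258,55),('hole',323,357,67),('plug flange corners L',284,320,67),('R',360,320,67),('tab3',432,118,84),('tab2',430,262,84),('cap3 centre',526,116,111),('cruc top',542,192,93),
 ('tray fl',123,52,42),('tray fr',147,262,42),('chipA',252,88,60),('B',307,88,60),('C',262,158,60),('D',311,161,60),('E',319,211,60)]:
    print(n,p(u,v,z))
yaw=np.radians(4); Rz=np.array([[np.cos(yaw),-np.sin(yaw)],[np.sin(yaw),np.cos(yaw)]])
D=w['D'];P=cloud('wrist',np.ones(D.shape,bool),D,T)
# step edge points vs yaw: back wall/top z profile
Q=P[(np.abs(P[:,2]-55)<2)&(abs(P[:,0]-490)<100)&(abs(P[:,1]-15)<90)]; print('plate rect',rect(Q),len(Q))
Q=P[(np.abs(P[:,2]-65)<2)&(P[:,0]>500)&(P[:,1]>-90)]; print('step rect',rect(Q),len(Q))
E
```

```text
plate back-left base [554.1  95.2]
plate back-right [565.2 -55.8]
front-left [419.1  87.7]
front-right [424.7 -64.8]
hole [ 502.4 -138. ]
plug flange corners L [ 470.9 -108.9]
R [ 530.2 -105. ]
tab3 [570.9  47.5]
tab2 [578.3 -51.7]
cap3 centre [626.9  51.3]
cruc top [649.5   4.1]
tray fl [340.   85.9]
tray fr [352.5 -75.4]
chipA [443.2  62. ]
B [482.6  64.1]
C [451.2  13.2]
D [487.3  13.2]
E [494.6 -23.2]
plate rect c=490.3,6.4 size=143x172 ang=3.7 15443
step rect c=588.2,5.6 size=180x201 ang=3.3 12103
```

```bash
python3 plan.py 430 340 140 83.5
```

```text
t 4.5 pos [540.1 -44.2 270.6] rot [180.  -0.  94.] q7 0.14 F [-0.5 -0.1  0.2] gap 87.2
dp [195.4 -41.7  65.4] tw [ 0.  -0.   5.2]
dp [190.8 -59.3  65.3] tw [ 0.  -0.   5.2]
```

```bash
python3 -m handwheel '[{"jaw":-1,"dp":[40,-8,0],"twist":[0,0,1]},{"jaw":-1,"dp":[80,-16,0],"twist":[0,0,2]},{"jaw":-1,"dp":[120,-25,10],"twist":[0,0,3]},{"jaw":-1,"dp":[158,-33,25],"twist":[0,0,4]},{"jaw":-1,"dp":[195,-42,45],"twist":[0,0,5.2]}]'
python3 -m handwheel '[{"jaw":-1,"dp":[40,-12,17],"twist":[0,0,1]},{"jaw":-1,"dp":[80,-24,34],"twist":[0,0,2]},{"jaw":-1,"dp":[120,-36,50],"twist":[0,0,3]},{"jaw":-1,"dp":[158,-49,70],"twist":[0,0,4]},{"jaw":-1,"dp":[191,-59,86],"twist":[0,0,5.2]}]'
python3 -m handwheel '[{"jaw":-1,"dp":[0,0,0],"twist":[0,0,0]},{"jaw":-1,"dp":[0,0,0],"twist":[0,0,0]},{"jaw":-1,"dp":[0,0,0],"twist":[0,0,0]}]'
cat > look.py <<'E'
import sys
from clouds import *
T=tcp(); img,D=bot.read_camera('wrist'); np.savez(sys.argv[1]+'.npz',img=img,D=D,T=T); save(cv2.resize(img,None,fx=1.5,fy=1.5),sys.argv[1]+'.png')
col('wrist',img,D,T)
E
python3 look.py w2; python3 plan.py 430 340 27 83.5
```

```text
time_s: 5.0
ee_pos: [485.0, 148.8, 226.1]
tcp_rot: [3.139, -0.002, 1.548]
wrist_force: [0.9, 1.0, 0.1]
finger_gap: 87.1
time_s: 5.5
ee_pos: [428.9, 341.4, 138.7]
tcp_rot: [-3.141, -0.0, 1.458]
wrist_force: [0.6, 0.2, 0.6]
finger_gap: 87.0
time_s: 5.8
ee_pos: [431.6, 337.9, 140.1]
tcp_rot: [3.141, -0.0, 1.455]
wrist_force: [-0.1, 0.0, 0.6]
finger_gap: 87.2
wrist yellow 296 px [248.8 170.6] med [429.9 360.6  53.3] ztop 54.7 top: c=432.1,343.0 size=59x15 ang=83.8
t 5.8 pos [431.8 337.8 140.4] rot [179.9  -0.   83.3] q7 -0.80 F [ 0.4 -0.4  0.2] gap 87.2
dp [  2.   -2.2 113.4] tw [ 0.1 -0.  -0.2]
```

```bash
python3 -m handwheel '[{"jaw":-1,"dp":[3,-1,25],"twist":[0,0,0]},{"jaw":-1,"dp":[3.7,-1,50],"twist":[0,0,0]},{"jaw":-1,"dp":[3.7,-1,75],"twist":[0,0,0]},{"jaw":-1,"dp":[3.7,-1,97],"twist":[0,0,0]},{"jaw":-1,"dp":[3.7,-1,112.5],"twist":[0,0,0]}]'
python3 -m handwheel '[{"jaw":-1,"dp":[0,0,0],"twist":[0,0,0]},{"jaw":0.4,"dp":[0,0,0],"twist":[0,0,0]},{"jaw":1,"dp":[0,0,0],"twist":[0,0,0]},{"jaw":1,"dp":[0,0,0],"twist":[0,0,0]},{"jaw":1,"dp":[0,0,0],"twist":[0,0,0]}]'
python3 -m handwheel '[{"jaw":1,"dp":[0,0,0],"twist":[0,0,0]},{"jaw":1,"dp":[0,0,0],"twist":[0,0,0]},{"jaw":1,"dp":[0,0,-15],"twist":[0,0,0]},{"jaw":1,"dp":[0,0,-40],"twist":[0,0,0]},{"jaw":1,"dp":[0,0,-80],"twist":[0,0,0]}]'
python3 -m handwheel '[{"jaw":1,"dp":[0,0,-40],"twist":[0,0,0]},{"jaw":1,"dp":[0,0,-40],"twist":[0,0,0]}]'
python3 plan.py
```

```text
time_s: 6.35
ee_pos: [430.7, 341.1, 26.4]
tcp_rot: [3.141, 0.001, 1.454]
wrist_force: [-0.4, -1.0, 0.6]
finger_gap: 86.9
time_s: 6.85
ee_pos: [430.6, 343.1, 28.0]
tcp_rot: [3.141, -0.001, 1.457]
wrist_force: [0.7, 1.1, -0.4]
finger_gap: 63.1
time_s: 7.35
ee_pos: [428.7, 341.6, 106.8]
tcp_rot: [-3.139, 0.003, 1.457]
wrist_force: [0.3, -0.1, -0.2]
finger_gap: 23.0
time_s: 7.55
ee_pos: [433.5, 345.5, 154.6]
tcp_rot: [3.134, -0.01, 1.457]
wrist_force: [0.1, -0.0, -0.1]
finger_gap: 7.2
t 7.5 pos [433.5 345.5 154.6] rot [179.6  -0.6  83.5] q7 -0.80 F [ 0.1 -0.  -0.1] gap 7.2
```

```bash
python3 -m handwheel '[{"jaw":-0.2,"dp":[0,0,0],"twist":[0,0,0]},{"jaw":-0.2,"dp":[0,0,0],"twist":[0,0,0]},{"jaw":-0.2,"dp":[0,0,0],"twist":[0,0,0]},{"jaw":-0.2,"dp":[0,0,0],"twist":[0,0,0]},{"jaw":-0.2,"dp":[0,0,0],"twist":[0,0,0]}]'
python3 look.py w3; python3 plan.py 431.5 341.5 27 83.5
```

```text
time_s: 8.05
ee_pos: [429.7, 342.5, 146.2]
tcp_rot: [-3.141, 0.001, 1.457]
wrist_force: [-0.5, -0.1, -1.0]
finger_gap: 39.4
wrist yellow 310 px [251.1 174.9] med [428.2 358.9  53.1] ztop 54.9 top: c=432.1,342.6 size=59x15 ang=83.2
t 8.1 pos [429.8 342.5 146.4] rot [-180.     0.1   83.5] q7 -0.80 F [0.1 0.2 0.1] gap 43.2
dp [ -0.7   1.8 119.4] tw [-0.   0.1 -0. ]
```

```bash
python3 -m handwheel '[{"jaw":-0.2,"dp":[0,1,20],"twist":[0,0,0]},{"jaw":-0.2,"dp":[0,2,50],"twist":[0,0,0]},{"jaw":-0.2,"dp":[0,2,80],"twist":[0,0,0]},{"jaw":-0.2,"dp":[0,2,105],"twist":[0,0,0]},{"jaw":-0.2,"dp":[0,2,119],"twist":[0,0,0]}]'
python3 -m handwheel '[{"jaw":-0.2,"dp":[0,0,0],"twist":[0,0,0]},{"jaw":1,"dp":[0,0,0],"twist":[0,0,0]},{"jaw":1,"dp":[0,0,0],"twist":[0,0,0]},{"jaw":1,"dp":[0,0,0],"twist":[0,0,0]},{"jaw":1,"dp":[0,0,0],"twist":[0,0,0]}]'
python3 -m handwheel '[{"jaw":1,"dp":[0,0,0],"twist":[0,0,0]},{"jaw":1,"dp":[0,0,0],"twist":[0,0,0]},{"jaw":1,"dp":[0,0,0],"twist":[0,0,0]},{"jaw":1,"dp":[0,0,0],"twist":[0,0,0]}]'
python3 plan.py
```

```text
time_s: 8.6
ee_pos: [430.8, 341.5, 25.7]
tcp_rot: [-3.139, 0.003, 1.457]
wrist_force: [-0.3, 0.3, 0.3]
finger_gap: 52.5
time_s: 9.1
ee_pos: [432.6, 343.0, 29.1]
tcp_rot: [3.14, -0.001, 1.457]
wrist_force: [-0.5, 0.3, -0.1]
finger_gap: 28.3
time_s: 9.5
ee_pos: [432.1, 342.7, 28.4]
tcp_rot: [3.141, -0.0, 1.457]
wrist_force: [-1.0, 0.3, 3.2]
finger_gap: 15.9
t 9.5 pos [432.1 342.7  28.4] rot [180.   -0.   83.5] q7 -0.77 F [-1.   0.3  3.2] gap 15.9
```

```bash
python3 -m handwheel '[{"jaw":1,"dp":[0,0,-20],"twist":[0,0,0]},{"jaw":1,"dp":[0,0,-50],"twist":[0,0,0]},{"jaw":1,"dp":[0,0,-80],"twist":[0,0,0]},{"jaw":1,"dp":[0,0,-110],"twist":[0,0,0]},{"jaw":1,"dp":[0,0,-122],"twist":[0,0,0]}]'
python3 plan.py 533 -6.5 150 94 533 -6.5 83 94; python3 look.py w4
```

```text
time_s: 10.0
ee_pos: [433.2, 343.3, 152.5]
tcp_rot: [3.139, -0.003, 1.457]
wrist_force: [1.5, 1.3, -2.5]
finger_gap: 16.0
t 10.0 pos [433.2 343.3 152.5] rot [179.8  -0.2  83.5] q7 -0.80 F [ 1.5  1.3 -2.5] gap 16.0
dp [-168.1   69.5    0.9] tw [ 0.1 -0.1 -5.3]
dp [-173.8   53.8    1.1] tw [ 0.1 -0.1 -5.3]
dp [ 0.  0. 67.] tw [-0.  0.  0.]
wrist yellow 2163 px [252.5 217. ] med [436.3 363.7 178.2] ztop 179.4 top: c=436.0,360.5 size=25x16 ang=84.0
wrist yellow 291 px [242.1 294.8] med [426.8 325.4 178.4] ztop 179.4 top: c=427.1,324.9 size=17x7 ang=75.9
wrist yellow 71 px [267.  295.1] med [438.7 323.5 177.7] ztop 178.6 top: c=438.6,323.4 size=14x1 ang=84.1
```

View pics/w4.png

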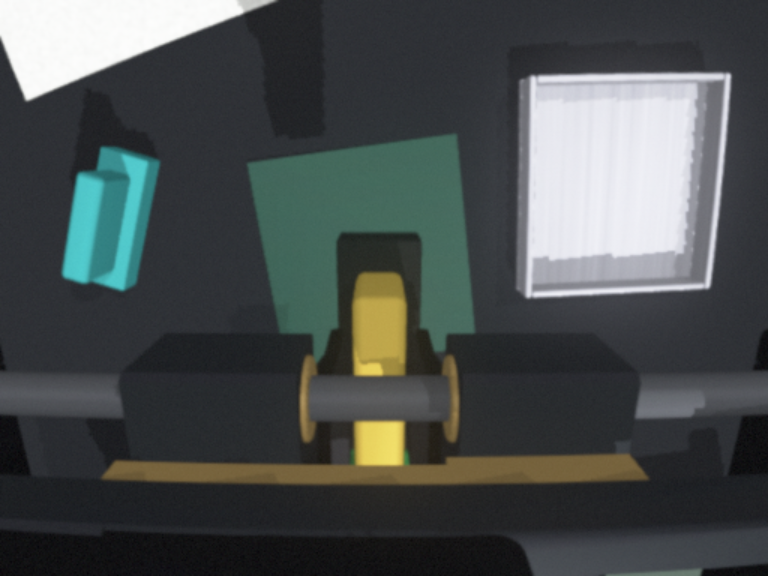

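```bash
python3 -m handwheel '[{"jaw":1,"dp":[-30,12,0],"twist":[0,0,-1]},{"jaw":1,"dp":[-65,27,0],"twist":[0,0,-2]},{"jaw":1,"dp":[-100,41,0],"twist":[0,0,-3]},{"jaw":1,"dp":[-135,56,0],"twist":[0,0,-4]},{"jaw":1,"dp":[-168,69.5,1],"twist":[0,0,-5.3]}]'
python3 -m handwheel '[{"jaw":1,"dp":[-40,12,0],"twist":[0,0,-1]},{"jaw":1,"dp":[-80,25,0],"twist":[0,0,-2]},{"jaw":1,"dp":[-120,37,0],"twist":[0,0,-3]},{"jaw":1,"dp":[-155,48,0],"twist":[0,0,-4]},{"jaw":1,"dp":[-174,54,1],"twist":[0,0,-5.2]}]'
python3 -m handwheel '[{"jaw":1,"dp":[0,0,0],"twist":[0,0,0]},{"jaw":1,"dp":[0,0,0],"twist":[0,0,0]},{"jaw":1,"dp":[0,0,0],"twist":[0,0,0]}]'
python3 plan.py 533 -6.5 84 94
```

```text
time_s: 10.55
ee_pos: [481.4, 165.5, 147.2]
tcp_rot: [-3.14, 0.001, 1.55]
wrist_force: [0.6, 0.4, -1.6]
finger_gap: 15.9
time_s: 11.05
ee_pos: [531.7, -11.8, 146.4]
tcp_rot: [-3.14, 0.002, 1.636]
wrist_force: [0.6, -0.0, -2.2]
finger_gap: 15.9
time_s: 11.35
ee_pos: [531.5, -5.8, 147.0]
tcp_rot: [-3.14, -0.001, 1.642]
wrist_force: [-0.7, -0.1, -2.3]
finger_gap: 15.8
t 11.3 pos [531.5  -5.8 147. ] rot [-179.9   -0.    94.1] q7 0.09 F [-0.7 -0.1 -2.3] gap 15.8
dp [-0.9  1.6 63. ] tw [-0.1 -0.   0.1]
```

```bash
python3 -m handwheel '[{"jaw":1,"dp":[-1,1,15],"twist":[0,0,0]},{"jaw":1,"dp":[-1,1,32],"twist":[0,0,0]},{"jaw":1,"dp":[-1,1,48],"twist":[0,0,0]},{"jaw":1,"dp":[-1,1,59],"twist":[0,0,0]},{"jaw":1,"dp":[-1,1,62],"twist":[0,0,0]}]'
python3 -m handwheel '[{"jaw":1,"dp":[0,0,0],"twist":[0,0,0]},{"jaw":1,"dp":[0,0,1],"twist":[0,0,0]},{"jaw":1,"dp":[0,0,1],"twist":[0,0,0]}]'
python3 -m handwheel '[{"jaw":1,"dp":[0,0,1],"twist":[0,0,0]},{"jaw":1,"dp":[0,0,1],"twist":[0,0,0]}]'
python3 -m handwheel '[{"jaw":1,"dp":[0,0,1],"twist":[0,0,0]},{"jaw":1,"dp":[0,0,1],"twist":[0,0,0]}]'
python3 plan.py
```

```text
time_s: 11.85
ee_pos: [531.9, -7.7, 84.0]
tcp_rot: [-3.138, 0.0, 1.641]
wrist_force: [-0.3, -0.2, -2.6]
finger_gap: 16.0
time_s: 12.15
ee_pos: [533.9, -8.2, 85.7]
tcp_rot: [3.14, -0.0, 1.64]
wrist_force: [0.2, -0.3, -1.8]
finger_gap: 15.8
time_s: 12.35
ee_pos: [533.5, -8.3, 84.4]
tcp_rot: [3.141, -0.0, 1.64]
wrist_force: [0.0, -0.2, -2.2]
finger_gap: 16.0
time_s: 12.55
ee_pos: [533.3, -8.3, 83.0]
tcp_rot: [3.142, -0.0, 1.64]
wrist_force: [-0.3, -0.7, -2.6]
finger_gap: 15.7
t 12.6 pos [533.3  -8.3  83. ] rot [180.  -0.  94.] q7 0.13 F [-0.3 -0.7 -2.6] gap 15.7
```

```bash
python3 -m handwheel '[{"jaw":1,"dp":[0,0,1],"twist":[0,0,0]},{"jaw":1,"dp":[0,0,1],"twist":[0,0,0]}]'
python3 -m handwheel '[{"jaw":1,"dp":[0,0,0.7],"twist":[0,0,0]},{"jaw":1,"dp":[0,0,0.7],"twist":[0,0,0]}]'
python3 plan.py
```

```text
time_s: 12.75
ee_pos: [533.2, -8.3, 81.9]
tcp_rot: [-3.141, -0.0, 1.64]
wrist_force: [-0.9, -0.3, -1.3]
finger_gap: 15.6
time_s: 12.95
ee_pos: [533.4, -8.3, 81.5]
tcp_rot: [3.141, -0.0, 1.64]
wrist_force: [0.2, 0.3, -1.5]
finger_gap: 16.1
t 12.9 pos [533.4  -8.3  81.5] rot [180.  -0.  94.] q7 0.13 F [ 0.2  0.3 -1.5] gap 16.1
```

```bash
python3 -m handwheel '[{"jaw":1,"dp":[0,-8,0],"twist":[0,0,0]},{"jaw":1,"dp":[0,-18,0],"twist":[0,0,0]},{"jaw":1,"dp":[0,-28,0],"twist":[0,0,0]},{"jaw":1,"dp":[0,-38,0],"twist":[0,0,0]},{"jaw":1,"dp":[0,-48,0],"twist":[0,0,0]}]'
python3 -m handwheel '[{"jaw":1,"dp":[0,-10,0],"twist":[0,0,0]},{"jaw":1,"dp":[0,-20,0],"twist":[0,0,0]},{"jaw":1,"dp":[0,-30,0],"twist":[0,0,0]},{"jaw":1,"dp":[0,-40,0],"twist":[0,0,0]},{"jaw":1,"dp":[0,-50,0],"twist":[0,0,0]}]'
python3 -m handwheel '[{"jaw":1,"dp":[0,-8,0],"twist":[0,0,0]},{"jaw":1,"dp":[0,-16,0],"twist":[0,0,0]},{"jaw":1,"dp":[0,-22,0],"twist":[0,0,0]},{"jaw":1,"dp":[0,-22,0],"twist":[0,0,0]},{"jaw":1,"dp":[0,-22,0],"twist":[0,0,0]}]'
python3 plan.py; python3 - <<'E'
from h import *
for n in('scene',):
    i,d=bot.read_camera(n); save(cv2.resize(i[120:260,120:340],None,fx=3.4,fy=3.4,interpolation=cv2.INTER_CUBIC),'s5.png')
E
```

```text
time_s: 13.45
ee_pos: [484.4, -11.7, 81.4]
tcp_rot: [3.141, -0.0, 1.64]
wrist_force: [0.7, -0.2, -1.3]
finger_gap: 16.1
time_s: 13.95
ee_pos: [434.8, -15.1, 81.4]
tcp_rot: [3.141, -0.0, 1.64]
wrist_force: [1.9, 0.2, -1.3]
finger_gap: 15.7
time_s: 14.45
ee_pos: [413.1, -16.6, 81.4]
tcp_rot: [-3.141, -0.0, 1.64]
wrist_force: [-2.1, -0.5, 3.1]
finger_gap: 15.8
t 14.4 pos [413.1 -16.6  81.4] rot [-179.9   -0.    94. ] q7 0.01 F [-2.1 -0.5  3.1] gap 15.8
```

View pics/s5.png

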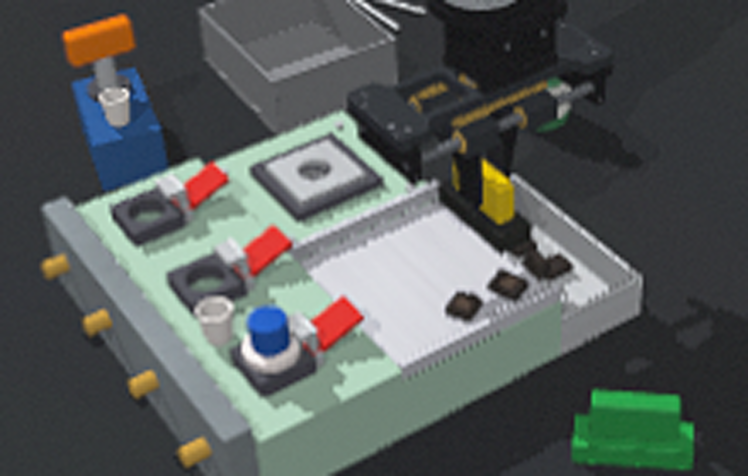

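```bash
python3 -m handwheel '[{"jaw":1,"dp":[0,-8,0],"twist":[0,0,0]},{"jaw":1,"dp":[0,-16,0],"twist":[0,0,0]},{"jaw":1,"dp":[0,-22,0],"twist":[0,0,0]},{"jaw":1,"dp":[0,-22,0],"twist":[0,0,0]},{"jaw":1,"dp":[0,-22,0],"twist":[0,0,0]}]'
python3 -m handwheel '[{"jaw":1,"dp":[0,5,-10],"twist":[0,0,0]},{"jaw":1,"dp":[0,15,-30],"twist":[0,0,0]},{"jaw":1,"dp":[0,25,-60],"twist":[0,0,0]},{"jaw":1,"dp":[0,40,-70],"twist":[0,0,0]},{"jaw":1,"dp":[0,60,-70],"twist":[0,0,0]}]'
python3 plan.py 529 49 150 94; python3 - <<'E'
from h import *
for n in('scene',):
    i,d=bot.read_camera(n); save(cv2.resize(i[120:260,120:340],None,fx=3.4,fy=3.4,interpolation=cv2.INTER_CUBIC),'s6.png')
E
```

```text
time_s: 15.0
ee_pos: [391.7, -18.1, 81.4]
tcp_rot: [3.141, -0.0, 1.64]
wrist_force: [0.6, 0.5, -2.2]
finger_gap: 15.8
time_s: 15.5
ee_pos: [454.2, -13.7, 154.4]
tcp_rot: [3.136, -0.001, 1.64]
wrist_force: [-0.4, 0.6, -2.4]
finger_gap: 16.0
t 15.5 pos [454.2 -13.7 154.4] rot [179.7  -0.1  94. ] q7 0.01 F [-0.4  0.6 -2.4] gap 16.0
dp [57.3 79.   4.8] tw [ 0.3 -0.1 -0. ]
```

View pics/s6.png

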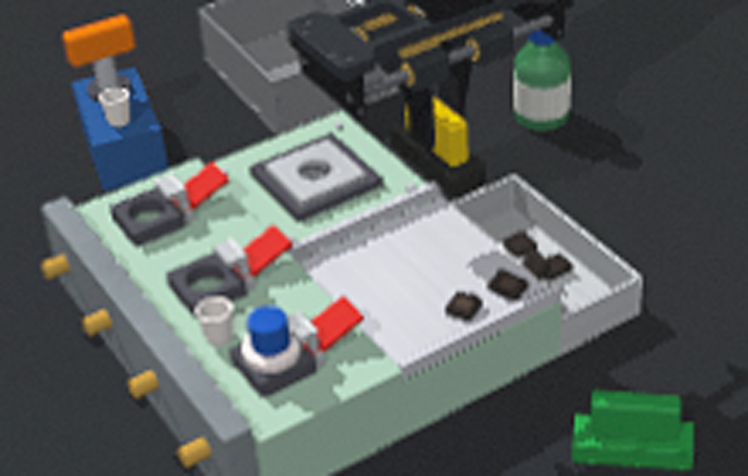

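```bash
python3 -m handwheel '[{"jaw":1,"dp":[20,25,2],"twist":[0,0,0]},{"jaw":1,"dp":[40,55,4],"twist":[0,0,0]},{"jaw":1,"dp":[57,79,4],"twist":[0,0,0]},{"jaw":1,"dp":[57,79,4],"twist":[0,0,0]},{"jaw":1,"dp":[57,79,4],"twist":[0,0,0]}]'
python3 -m handwheel '[{"jaw":1,"dp":[0,0,15],"twist":[0,0,0]},{"jaw":1,"dp":[0,0,32],"twist":[0,0,0]},{"jaw":1,"dp":[0,0,48],"twist":[0,0,0]},{"jaw":1,"dp":[0,0,60],"twist":[0,0,0]},{"jaw":1,"dp":[0,0,65],"twist":[0,0,0]}]'
python3 -m handwheel '[{"jaw":1,"dp":[0,0,0],"twist":[0,0,0]},{"jaw":1,"dp":[0,0,0],"twist":[0,0,0]},{"jaw":1,"dp":[0,0,0],"twist":[0,0,0]}]'
python3 plan.py 528.7 49.2 81.6 94
```

```text
time_s: 16.05
ee_pos: [526.7, 48.6, 147.3]
tcp_rot: [-3.141, 0.001, 1.641]
wrist_force: [0.1, -0.6, -2.3]
finger_gap: 15.6
time_s: 16.55
ee_pos: [525.3, 47.6, 81.4]
tcp_rot: [-3.14, 0.0, 1.639]
wrist_force: [0.8, 0.0, 0.8]
finger_gap: 15.6
time_s: 16.85
ee_pos: [526.9, 48.4, 83.1]
tcp_rot: [3.14, -0.0, 1.64]
wrist_force: [-0.3, -0.6, -2.0]
finger_gap: 15.6
t 16.9 pos [526.9  48.4  83.1] rot [179.9  -0.   94. ] q7 0.01 F [-0.3 -0.6 -2. ] gap 15.6
dp [0.7 1.8 1.5] tw [ 0.1 -0.  -0. ]
```

```bash
python3 -m handwheel '[{"jaw":1,"dp":[0,0,1.5],"twist":[0,0,0]},{"jaw":1,"dp":[0,-6,1.5],"twist":[0,0,0]},{"jaw":1,"dp":[0,-16,1.5],"twist":[0,0,0]},{"jaw":1,"dp":[0,-28,1.5],"twist":[0,0,0]},{"jaw":1,"dp":[0,-40,1.5],"twist":[0,0,0]}]'
python3 -m handwheel '[{"jaw":1,"dp":[0,-10,0],"twist":[0,0,0]},{"jaw":1,"dp":[0,-20,0],"twist":[0,0,0]},{"jaw":1,"dp":[0,-30,0],"twist":[0,0,0]},{"jaw":1,"dp":[0,-40,0],"twist":[0,0,0]},{"jaw":1,"dp":[0,-50,0],"twist":[0,0,0]}]'
python3 -m handwheel '[{"jaw":1,"dp":[0,-10,0],"twist":[0,0,0]},{"jaw":1,"dp":[0,-20,0],"twist":[0,0,0]},{"jaw":1,"dp":[0,-30,0],"twist":[0,0,0]},{"jaw":1,"dp":[0,-40,0],"twist":[0,0,0]},{"jaw":1,"dp":[0,-46,0],"twist":[0,0,0]}]'
python3 -m handwheel '[{"jaw":1,"dp":[0,0,0],"twist":[0,0,0]},{"jaw":1,"dp":[0,0,0],"twist":[0,0,0]},{"jaw":1,"dp":[0,0,-25],"twist":[0,0,0]},{"jaw":1,"dp":[0,0,-50],"twist":[0,0,0]},{"jaw":1,"dp":[0,15,-70],"twist":[0,0,0]}]'
python3 plan.py 425 347 150 91.5
```

```text
time_s: 17.35
ee_pos: [486.0, 45.5, 81.4]
tcp_rot: [3.14, -0.0, 1.64]
wrist_force: [2.2, 0.7, -0.2]
finger_gap: 15.7
time_s: 17.85
ee_pos: [436.6, 42.2, 81.4]
tcp_rot: [3.14, -0.0, 1.64]
wrist_force: [3.6, 0.0, 1.1]
finger_gap: 16.1
time_s: 18.35
ee_pos: [386.8, 38.4, 79.2]
tcp_rot: [-3.135, 0.001, 1.64]
wrist_force: [-0.1, -0.5, -3.1]
finger_gap: 15.5
time_s: 18.85
ee_pos: [404.7, 39.9, 151.5]
tcp_rot: [-3.14, -0.0, 1.64]
wrist_force: [0.3, 0.2, -2.1]
finger_gap: 15.8
t 18.9 pos [404.7  39.9 151.5] rot [-179.9   -0.    94. ] q7 -0.17 F [ 0.3  0.2 -2.1] gap 15.8
dp [152.5  20.8   0.8] tw [-0.  -0.   1.2]
dp [152.9  17.5   0.7] tw [-0.  -0.   1.2]
```

```bash
python3 -m handwheel '[{"jaw":1,"dp":[30,4,0],"twist":[0,0,0]},{"jaw":1,"dp":[60,8,0],"twist":[0,0,0]},{"jaw":1,"dp":[90,12,0],"twist":[0,0,0.5]},{"jaw":1,"dp":[122,16,0],"twist":[0,0,1]},{"jaw":1,"dp":[153,20,1],"twist":[0,0,1]}]'
python3 - <<'E'
from h import *
for n in('scene',):
    i,d=bot.read_camera(n); save(cv2.resize(i[120:260,120:340],None,fx=3.4,fy=3.4,interpolation=cv2.INTER_CUBIC),'s7.png')
E
python3 plan.py 425 347 150 91.5 425 347 31 91.5
```

```text
time_s: 19.35
ee_pos: [415.0, 195.3, 149.5]
tcp_rot: [-3.141, 0.0, 1.622]
wrist_force: [1.2, 0.2, -2.4]
finger_gap: 15.5
t 19.4 pos [414.5 201.5 149.4] rot [180.   -0.2  93.3] q7 -0.46 F [ 0.2  5.4 -0.8] gap 15.9
dp [144.7  18.9  -0.2] tw [ 0.  -0.2  1.8]
dp [  0.   0. 119.] tw [-0.  0.  0.]
```

View pics/s7.png

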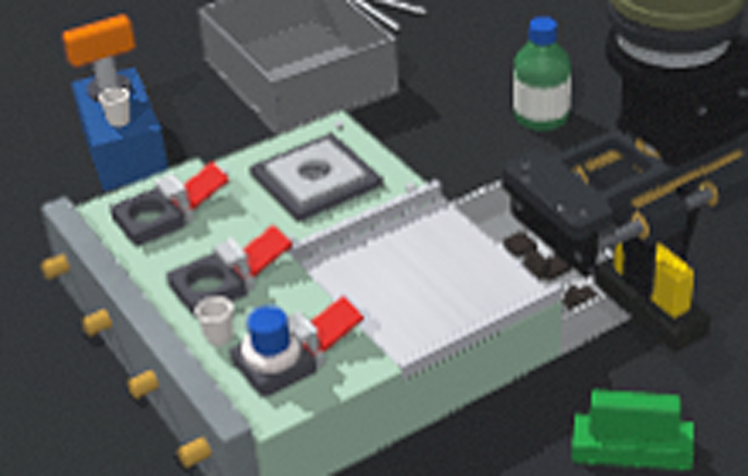

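```bash
python3 -m handwheel '[{"jaw":1,"dp":[30,4,0],"twist":[0,0,0]},{"jaw":1,"dp":[65,9,0],"twist":[0,0,1]},{"jaw":1,"dp":[100,13,0],"twist":[0,0,1]},{"jaw":1,"dp":[125,16,0],"twist":[0,0,1.7]},{"jaw":1,"dp":[145,19,0],"twist":[0,0,1.7]}]'
python3 -m handwheel '[{"jaw":1,"dp":[0,0,20],"twist":[0,0,0]},{"jaw":1,"dp":[0,0,50],"twist":[0,0,0]},{"jaw":1,"dp":[0,0,80],"twist":[0,0,0]},{"jaw":1,"dp":[0,0,105],"twist":[0,0,0]},{"jaw":1,"dp":[0,0,115],"twist":[0,0,0]}]'
python3 -m handwheel '[{"jaw":1,"dp":[0,0,0],"twist":[0,0,0]},{"jaw":1,"dp":[0,0,0],"twist":[0,0,0]},{"jaw":1,"dp":[0,0,0],"twist":[0,0,0]}]'
python3 plan.py 425 347 29 91.5
```

```text
time_s: 19.9
ee_pos: [426.0, 341.6, 148.9]
tcp_rot: [-3.14, 0.001, 1.595]
wrist_force: [1.1, -0.1, -2.6]
finger_gap: 15.9
time_s: 20.4
ee_pos: [424.7, 338.0, 31.5]
tcp_rot: [-3.137, 0.004, 1.593]
wrist_force: [-1.0, -0.9, -2.1]
finger_gap: 15.8
time_s: 20.7
ee_pos: [427.6, 340.6, 36.4]
tcp_rot: [3.139, -0.002, 1.593]
wrist_force: [-0.8, 0.7, -1.5]
finger_gap: 16.0
t 20.7 pos [427.6 340.6  36.4] rot [179.9  -0.1  91.3] q7 -0.66 F [-0.8  0.7 -1.5] gap 16.0
dp [ 6.4 -2.5  7.4] tw [ 0.1 -0.1 -0.2]
```

```bash
python3 -m handwheel '[{"jaw":1,"dp":[3,-1,2],"twist":[0,0,0]},{"jaw":1,"dp":[6,-2.5,5],"twist":[0,0,0]},{"jaw":1,"dp":[6,-2.5,7],"twist":[0,0,0]},{"jaw":1,"dp":[6,-2.5,7.5],"twist":[0,0,0]},{"jaw":1,"dp":[6,-2.5,8],"twist":[0,0,0]}]'
python3 -m handwheel '[{"jaw":1,"dp":[0,0,0.3],"twist":[0,0,0]},{"jaw":1,"dp":[0,0,0.3],"twist":[0,0,0]},{"jaw":1,"dp":[0,0,0.3],"twist":[0,0,0]}]'
python3 plan.py
```

```text
time_s: 21.2
ee_pos: [423.6, 346.9, 28.3]
tcp_rot: [-3.141, -0.001, 1.594]
wrist_force: [-3.8, -0.7, 9.0]
finger_gap: 16.1
time_s: 21.5
ee_pos: [423.6, 346.9, 28.3]
tcp_rot: [-3.142, -0.002, 1.594]
wrist_force: [-3.8, -1.1, 9.5]
finger_gap: 15.5
t 21.5 pos [423.6 346.9  28.3] rot [-180.    -0.1   91.3] q7 -0.67 F [-3.8 -1.1  9.5] gap 15.5
```

```bash
python3 -m handwheel '[{"jaw":1,"dp":[0,0,-1],"twist":[0,0,0]},{"jaw":0,"dp":[0,0,-1],"twist":[0,0,0]},{"jaw":0,"dp":[0,0,-1],"twist":[0,0,0]},{"jaw":0,"dp":[0,0,-1],"twist":[0,0,0]},{"jaw":0,"dp":[0,0,-1],"twist":[0,0,0]}]'
python3 -m handwheel '[{"jaw":0,"dp":[0,0,-10],"twist":[0,0,0]},{"jaw":0,"dp":[0,0,-40],"twist":[0,0,0]},{"jaw":0,"dp":[0,0,-80],"twist":[0,0,0]},{"jaw":0,"dp":[0,0,-125],"twist":[0,0,0]},{"jaw":0,"dp":[0,0,-170],"twist":[0,0,0]}]'
python3 look.py w8; python3 - <<'E'
from h import *
a=bot.read_camera('scene')[0][150:320,150:400];b=bot.read_camera('side')[0][130:260,130:360]
save(np.vstack([cv2.resize(a,(750,300)),cv2.resize(b,(750,300))]),'c8.png')
E
python3 plan.py 594 -300 240 180
```

```text
time_s: 22.0
ee_pos: [423.9, 345.6, 27.4]
tcp_rot: [3.142, 0.0, 1.593]
wrist_force: [0.1, -0.7, -1.1]
finger_gap: 38.7
time_s: 22.5
ee_pos: [423.7, 345.4, 199.9]
tcp_rot: [3.141, -0.0, 1.593]
wrist_force: [0.9, 0.2, -0.1]
finger_gap: 43.4
wrist yellow 159 px [248.4 161.1] med [418.3 364.4  53.4] ztop 54.9 top: c=424.3,349.4 size=14x53 ang=0.9
t 22.6 pos [425.9 347.3 202.3] rot [179.6  -0.3  91.3] q7 -0.70 F [ 0.8 -0.2 -0.6] gap 43.5
dp [-216.9   51.4  -13.5] tw [  0.2   0.  -29.6]
dp [-214.   -62.4  -13.5] tw [  0.2   0.  -29.6]
dp [-155.2 -159.9  -13.2] tw [  0.2   0.  -29.6]
```

View pics/c8.png

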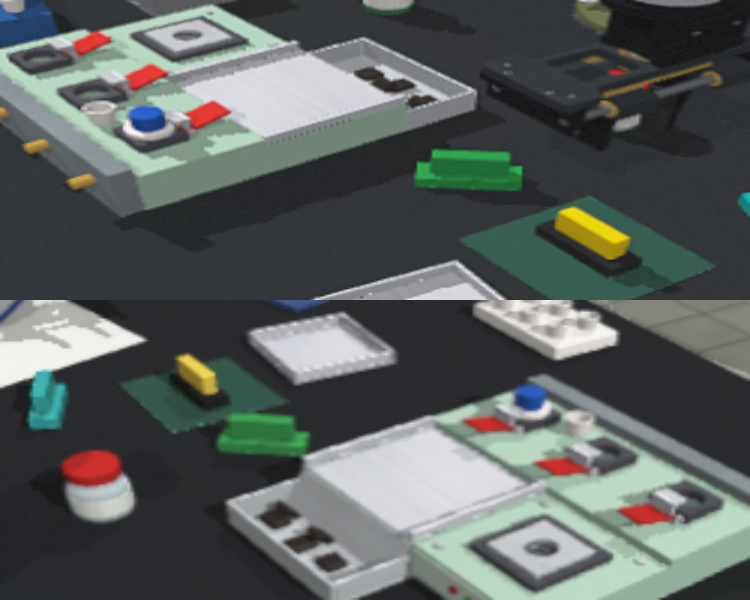

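```bash
python3 - <<'E'
from plan import *
plan(594,-368,240,178,4)
E
```

```text
dp [-179.6   38.2  -10.2] tw [  0.1   0.  -21.7]
dp [-181.   -30.9  -10.3] tw [  0.1   0.  -21.7]
dp [-156.8  -95.7  -10.1] tw [  0.1   0.  -21.7]
dp [-110.3 -146.8   -9.8] tw [  0.1   0.  -21.7]
```

```bash
python3 -m handwheel '[{"jaw":0,"dp":[-36,8,-2],"twist":[0,0,-4]},{"jaw":0,"dp":[-72,15,-4],"twist":[0,0,-8]},{"jaw":0,"dp":[-108,23,-6],"twist":[0,0,-13]},{"jaw":0,"dp":[-144,31,-8],"twist":[0,0,-17]},{"jaw":0,"dp":[-180,38,-10],"twist":[0,0,-21.7]}]'
python3 -m handwheel '[{"jaw":0,"dp":[-36,-6,-2],"twist":[0,0,-4]},{"jaw":0,"dp":[-72,-12,-4],"twist":[0,0,-8]},{"jaw":0,"dp":[-108,-18,-6],"twist":[0,0,-13]},{"jaw":0,"dp":[-144,-25,-8],"twist":[0,0,-17]},{"jaw":0,"dp":[-181,-31,-10],"twist":[0,0,-21.7]}]'
python3 -m handwheel '[{"jaw":0,"dp":[-31,-19,-2],"twist":[0,0,-4]},{"jaw":0,"dp":[-62,-38,-4],"twist":[0,0,-8]},{"jaw":0,"dp":[-94,-57,-6],"twist":[0,0,-13]},{"jaw":0,"dp":[-125,-76,-8],"twist":[0,0,-17]},{"jaw":0,"dp":[-157,-96,-10],"twist":[0,0,-21.7]}]'
python3 -m handwheel '[{"jaw":0,"dp":[-25,-33,-2],"twist":[0,0,-4]},{"jaw":0,"dp":[-50,-66,-4],"twist":[0,0,-8]},{"jaw":0,"dp":[-75,-100,-6],"twist":[0,0,-13]},{"jaw":0,"dp":[-95,-125,-8],"twist":[0,0,-17]},{"jaw":0,"dp":[-110,-147,-10],"twist":[0,0,-21.7]}]'
python3 -m handwheel '[{"jaw":0,"dp":[0,0,0],"twist":[0,0,0]},{"jaw":0,"dp":[0,0,0],"twist":[0,0,0]},{"jaw":0,"dp":[0,0,0],"twist":[0,0,0]}]'
python3 look.py w9; python3 plan.py 594.3 -368.6 89 178
```

```text
time_s: 23.15
ee_pos: [465.4, 164.7, 206.8]
tcp_rot: [-3.14, 0.0, 1.975]
wrist_force: [1.0, 0.7, -0.0]
finger_gap: 43.4
time_s: 23.65
ee_pos: [507.2, -13.6, 216.8]
tcp_rot: [-3.141, -0.001, 2.354]
wrist_force: [0.8, 0.6, -0.0]
finger_gap: 43.4
time_s: 24.15
ee_pos: [549.6, -192.3, 226.7]
tcp_rot: [-3.142, -0.002, 2.733]
wrist_force: [0.3, 0.4, 0.0]
finger_gap: 43.5
time_s: 24.65
ee_pos: [591.3, -372.0, 235.9]
tcp_rot: [3.141, -0.003, 3.11]
wrist_force: [0.2, 1.0, 0.8]
finger_gap: 43.2
time_s: 24.95
ee_pos: [592.0, -368.4, 236.8]
tcp_rot: [3.14, -0.001, 3.109]
wrist_force: [-0.3, 0.4, 1.3]
finger_gap: 43.6
t 25.0 pos [ 592.2 -368.2  237.1] rot [179.9  -0.  178.2] q7 2.24 F [-0.6  0.1  0.3] gap 43.6
dp [ -2.1  -0.6 148.1] tw [ 0.1 -0.   0.2]
```

View pics/w9.png

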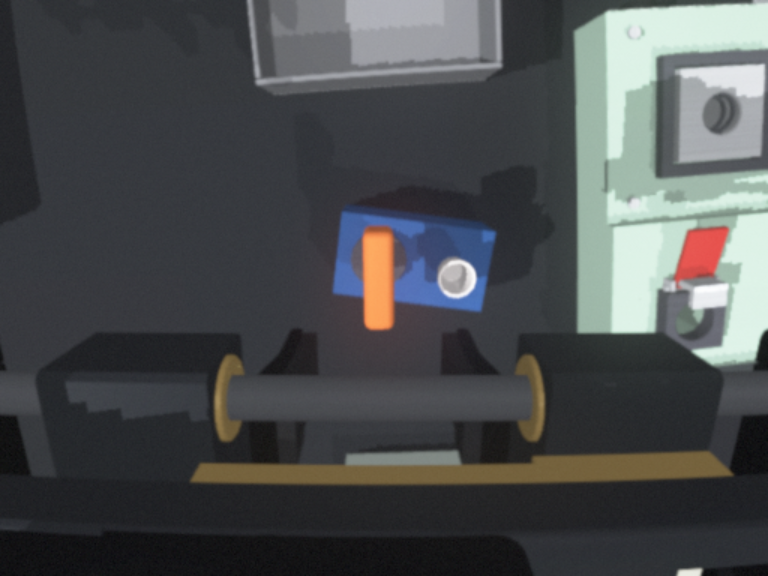

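```bash
python3 - <<'E'
from clouds import *
w=np.load('w9.npz'); T=w['T']; D=w['D']; img=w['img']
for n,u,v,z in [('grip',378,278,119),('crucible',457,278,78),('hole',720,113,67)]: print(n,at_z('wrist',u/1.5,v/1.5,z,T))
m=(img[...,0]>150)&(img[...,2]<110)&(img[...,1]<160)&(img[...,1]>60)
P=cloud('wrist',m,D,T); Q=P[P[:,2]>112]; print(rect(Q[abs(Q[:,1]+368)<40]))
E
```

```text
grip [ 594.1 -369.4  119. ]
crucible [ 606.4 -316.9   78. ]
hole [ 501.7 -138.5   67. ]
c=592.7,-370.1 size=53x66 ang=87.0
```

```bash
python3 -m handwheel '[{"jaw":0,"dp":[-2,-0.7,30],"twist":[0,0,0]},{"jaw":0,"dp":[-2,-0.7,65],"twist":[0,0,0]},{"jaw":0,"dp":[-2,-0.7,100],"twist":[0,0,0]},{"jaw":0,"dp":[-2,-0.7,130],"twist":[0,0,0]},{"jaw":0,"dp":[-2,-0.7,146],"twist":[0,0,0]}]'
python3 -m handwheel '[{"jaw":0,"dp":[0,0,0],"twist":[0,0,0]},{"jaw":0,"dp":[0,0,0],"twist":[0,0,0]},{"jaw":1,"dp":[0,0,0],"twist":[0,0,0]},{"jaw":1,"dp":[0,0,0],"twist":[0,0,0]},{"jaw":1,"dp":[0,0,0],"twist":[0,0,0]}]'
python3 -m handwheel '[{"jaw":1,"dp":[0,0,0],"twist":[0,0,0]},{"jaw":1,"dp":[0,0,0],"twist":[0,0,0]},{"jaw":1,"dp":[0,0,0],"twist":[0,0,0]},{"jaw":1,"dp":[0,0,0],"twist":[0,0,0]}]'
python3 plan.py
```

```text
time_s: 25.5
ee_pos: [593.1, -367.9, 88.6]
tcp_rot: [3.139, -0.003, 3.11]
wrist_force: [0.6, 0.9, 0.9]
finger_gap: 43.3
time_s: 26.0
ee_pos: [594.5, -371.3, 92.9]
tcp_rot: [-3.141, 0.002, 3.108]
wrist_force: [0.4, 1.2, 0.4]
finger_gap: 26.9
time_s: 26.4
ee_pos: [594.1, -370.6, 91.9]
tcp_rot: [3.141, 0.001, 3.108]
wrist_force: [-0.2, 1.0, 2.3]
finger_gap: 18.0
t 26.4 pos [ 594.1 -370.6   91.9] rot [180.    0.  178.1] q7 2.28 F [-0.2  1.   2.3] gap 18.0
```

```bash
python3 -m handwheel '[{"jaw":1,"dp":[0,0,-15],"twist":[0,0,0]},{"jaw":1,"dp":[0,0,-40],"twist":[0,0,0]},{"jaw":1,"dp":[0,0,-70],"twist":[0,0,0]},{"jaw":1,"dp":[0,0,-100],"twist":[0,0,0]},{"jaw":1,"dp":[0,0,-123],"twist":[0,0,0]}]'
python3 plan.py 571 -98 212 210
```

```text
time_s: 26.9
ee_pos: [593.8, -371.6, 217.3]
tcp_rot: [-3.14, 0.001, 3.107]
wrist_force: [-0.8, 0.3, -1.8]
finger_gap: 17.5
t 26.9 pos [ 593.8 -371.6  217.3] rot [-179.9    0.1  178. ] q7 2.24 F [-0.8  0.3 -1.8] gap 17.5
dp [ 16.1 136.3   2.4] tw [ -0.1   0.  -16. ]
dp [-22.1 135.5   2.6] tw [ -0.1   0.  -16. ]
```

```bash
python3 -m handwheel '[{"jaw":1,"dp":[3,27,0],"twist":[0,0,-3]},{"jaw":1,"dp":[6,54,1],"twist":[0,0,-6]},{"jaw":1,"dp":[9,82,1],"twist":[0,0,-9]},{"jaw":1,"dp":[12,109,2],"twist":[0,0,-13]},{"jaw":1,"dp":[16,136,2.4],"twist":[0,0,-16]}]'
python3 -m handwheel '[{"jaw":1,"dp":[-5,30,0],"twist":[0,0,-3]},{"jaw":1,"dp":[-10,60,1],"twist":[0,0,-6]},{"jaw":1,"dp":[-15,90,1],"twist":[0,0,-10]},{"jaw":1,"dp":[-19,116,2],"twist":[0,0,-13]},{"jaw":1,"dp":[-22,135,2.6],"twist":[0,0,-16]}]'
python3 -m handwheel '[{"jaw":1,"dp":[0,0,0],"twist":[0,0,0]},{"jaw":1,"dp":[0,0,0],"twist":[0,0,0]},{"jaw":1,"dp":[0,0,0],"twist":[0,0,0]}]'
python3 look.py w10; python3 plan.py
```

```text
time_s: 27.4
ee_pos: [582.0, -233.7, 212.6]
tcp_rot: [-3.141, -0.0, -2.894]
wrist_force: [0.8, -0.9, -1.6]
finger_gap: 17.7
time_s: 27.9
ee_pos: [570.7, -96.3, 210.0]
tcp_rot: [3.141, 0.0, -2.613]
wrist_force: [-0.5, 0.5, -1.5]
finger_gap: 17.6
time_s: 28.2
ee_pos: [570.9, -100.3, 209.8]
tcp_rot: [-3.14, -0.0, -2.62]
wrist_force: [-1.0, 0.9, -1.2]
finger_gap: 17.7
wrist red 38 px [293.8 230.7] med [594.6 -42.4  79.4] ztop 81.5 top: c=593.7,-43.0 size=14x7 ang=46.5
t 28.2 pos [ 570.9 -100.3  209.7] rot [-179.9   -0.  -150.1] q7 2.29 F [-0.  -0.5 -1.7] gap 18.1
```

View pics/w10.png

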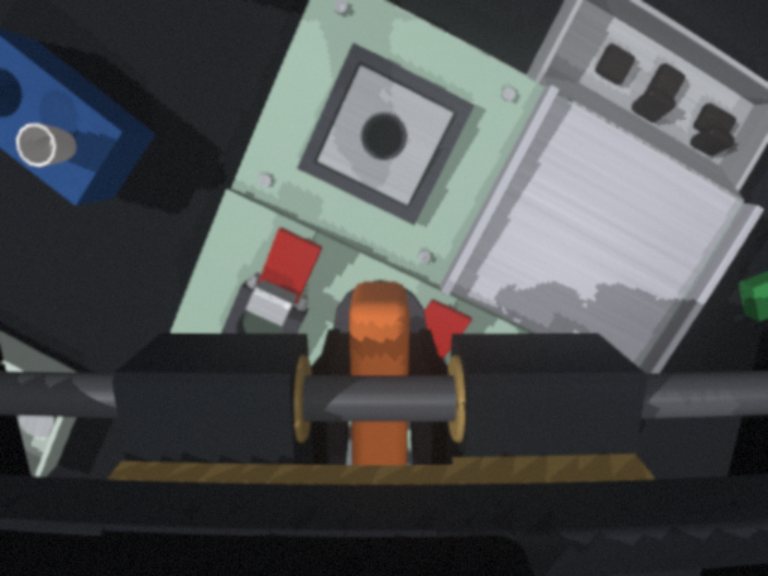

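```bash
python3 - <<'E'
from clouds import *
w=np.load('w10.npz'); T=w['T']
print(at_z('wrist',384.3/1.5,135.5/1.5,67,T))
img=w['img']; D=w['D']; g=cv2.cvtColor(img,cv2.COLOR_RGB2GRAY)
m=np.zeros(g.shape,bool); m[75:106,235:278]=1; m&=(g<90)
n,l,st,c=cv2.connectedComponentsWithStats(m.astype(np.uint8)); i=1+np.argmax(st[1:,4]); print(c[i],st[i]); print(at_z('wrist',*c[i],67,T))
E
python3 plan.py 501.5 -138.5 170 210
```

```text
[ 501.2 -138.    67. ]
[255.5  90.5] [242  76  29  30 673]
[ 501.6 -138.5   67. ]
t 28.2 pos [ 570.9 -100.3  209.7] rot [-179.9   -0.  -150.1] q7 2.29 F [-0.  -0.5 -1.7] gap 18.1
dp [79.2  1.5 39.7] tw [-0.1 -0.  -0.1]
```

```bash
python3 -m handwheel '[{"jaw":1,"dp":[20,0,8],"twist":[0,0,0]},{"jaw":1,"dp":[40,1,16],"twist":[0,0,0]},{"jaw":1,"dp":[60,1,26],"twist":[0,0,0]},{"jaw":1,"dp":[75,1.5,36],"twist":[0,0,0]},{"jaw":1,"dp":[79.2,1.5,42],"twist":[0,0,0]}]'
python3 -m handwheel '[{"jaw":1,"dp":[0,0,0],"twist":[0,0,0]},{"jaw":1,"dp":[0,0,0],"twist":[0,0,0]},{"jaw":1,"dp":[0,0,0],"twist":[0,0,0]},{"jaw":1,"dp":[0,0,0],"twist":[0,0,0]}]'
python3 plan.py 501.4 -138.3 150 210
```

```text
time_s: 28.75
ee_pos: [499.8, -139.0, 166.9]
tcp_rot: [3.141, -0.001, -2.621]
wrist_force: [-0.2, -1.0, -2.1]
finger_gap: 17.8
time_s: 29.15
ee_pos: [502.5, -136.1, 168.0]
tcp_rot: [-3.141, 0.001, -2.616]
wrist_force: [-0.1, 0.6, -2.0]
finger_gap: 17.6
t 29.1 pos [ 502.5 -136.1  168. ] rot [-180.     0.  -149.9] q7 2.35 F [-0.1  0.6 -2. ] gap 17.6
dp [ 2.1 -1.3 18. ] tw [-0.   0.   0.1]
```

```bash
python3 -m handwheel '[{"jaw":1,"dp":[1,-1,8],"twist":[0,0,0]},{"jaw":1,"dp":[1.5,-1,18],"twist":[0,0,0]},{"jaw":1,"dp":[1.5,-1,20],"twist":[0,0,0]},{"jaw":1,"dp":[1.5,-1,20],"twist":[0,0,0]},{"jaw":1,"dp":[1.5,-1,20],"twist":[0,0,0]}]'
python3 plan.py 501.4 -138.3 136 210
python3 -m handwheel '[{"jaw":1,"dp":[0,0,0],"twist":[0,0,0]},{"jaw":1,"dp":[0,0,0],"twist":[0,0,0]},{"jaw":1,"dp":[0,0,0],"twist":[0,0,0]}]'
python3 plan.py 501.4 -138.3 136 210
```

```text
time_s: 29.65
ee_pos: [500.9, -138.1, 147.5]
tcp_rot: [3.142, -0.0, -2.617]
wrist_force: [-0.0, 0.0, -1.3]
finger_gap: 17.8
t 29.6 pos [ 500.9 -138.1  147.5] rot [ 180.    -0.  -149.9] q7 2.36 F [-0.   0.  -1.3] gap 17.8
dp [-0.3 -0.4 11.5] tw [ 0.  -0.   0.1]
time_s: 29.95
ee_pos: [501.0, -138.1, 147.8]
tcp_rot: [-3.141, 0.0, -2.617]
wrist_force: [0.4, 0.2, -1.8]
finger_gap: 17.7
t 29.9 pos [ 501.  -138.1  147.8] rot [-180.     0.  -149.9] q7 2.36 F [ 0.4  0.2 -1.8] gap 17.7
dp [-0.2 -0.4 11.8] tw [-0.   0.   0.1]
```

```bash
python3 -m handwheel '[{"jaw":1,"dp":[0,-0.4,5],"twist":[0,0,0]},{"jaw":1,"dp":[0,-0.4,9],"twist":[0,0,0]},{"jaw":1,"dp":[0,-0.4,12],"twist":[0,0,0]},{"jaw":1,"dp":[0,-0.4,12],"twist":[0,0,0]}]'
python3 -m handwheel '[{"jaw":1,"dp":[0,0,2],"twist":[0,0,0]},{"jaw":1,"dp":[0,0,4],"twist":[0,0,0]},{"jaw":1,"dp":[0,0,4],"twist":[0,0,0]}]'
python3 -m handwheel '[{"jaw":1,"dp":[0,0,2],"twist":[0,0,0]},{"jaw":1,"dp":[0,0,4],"twist":[0,0,0]},{"jaw":1,"dp":[0,0,4],"twist":[0,0,0]}]'
python3 -m handwheel '[{"jaw":1,"dp":[0,0,1],"twist":[0,0,0]},{"jaw":1,"dp":[0,0,2],"twist":[0,0,0]},{"jaw":1,"dp":[0,0,2],"twist":[0,0,0]}]'
python3 plan.py
```

```text
time_s: 30.35
ee_pos: [500.6, -138.3, 134.8]
tcp_rot: [3.141, -0.001, -2.617]
wrist_force: [0.3, 0.0, -2.3]
finger_gap: 17.9
time_s: 30.65
ee_pos: [500.9, -138.4, 131.3]
tcp_rot: [3.141, -0.0, -2.617]
wrist_force: [-0.1, 0.1, -1.4]
finger_gap: 17.3
time_s: 30.95
ee_pos: [500.9, -138.3, 127.2]
tcp_rot: [3.141, -0.0, -2.617]
wrist_force: [-0.9, 1.1, -1.2]
finger_gap: 18.0
time_s: 31.25
ee_pos: [501.0, -138.4, 125.4]
tcp_rot: [3.141, -0.0, -2.617]
wrist_force: [-1.0, 0.1, -1.8]
finger_gap: 17.7
t 31.2 pos [ 501.  -138.4  125.4] rot [ 180.    -0.  -149.9] q7 2.37 F [-1.   0.1 -1.8] gap 17.7
```

```bash
python3 -m handwheel '[{"jaw":1,"dp":[0,0,1],"twist":[0,0,0]},{"jaw":1,"dp":[0,0,2],"twist":[0,0,0]},{"jaw":1,"dp":[0,0,2],"twist":[0,0,0]}]'
python3 -m handwheel '[{"jaw":1,"dp":[0,0,1],"twist":[0,0,0]},{"jaw":1,"dp":[0,0,1],"twist":[0,0,0]}]'
python3 -m handwheel '[{"jaw":1,"dp":[0,0,1],"twist":[0,0,0]},{"jaw":1,"dp":[0,0,1],"twist":[0,0,0]}]'
python3 plan.py
```

```text
time_s: 31.55
ee_pos: [501.0, -138.4, 123.4]
tcp_rot: [3.141, -0.0, -2.617]
wrist_force: [-0.1, -0.4, -2.6]
finger_gap: 18.2
time_s: 31.75
ee_pos: [501.0, -138.4, 122.4]
tcp_rot: [3.142, 0.0, -2.617]
wrist_force: [-0.2, 1.1, -3.0]
finger_gap: 17.6
time_s: 31.95
ee_pos: [501.0, -138.4, 121.4]
tcp_rot: [3.142, -0.0, -2.617]
wrist_force: [-0.2, -0.1, -1.2]
finger_gap: 17.7
t 31.9 pos [ 501.  -138.4  121.4] rot [ 180.    -0.  -149.9] q7 2.37 F [-0.2 -0.1 -1.2] gap 17.7
```

```bash
python3 -m handwheel '[{"jaw":1,"dp":[0,0,1],"twist":[0,0,0]},{"jaw":1,"dp":[0,0,1],"twist":[0,0,0]}]'
python3 -m handwheel '[{"jaw":1,"dp":[0,0,1],"twist":[0,0,0]},{"jaw":1,"dp":[0,0,1],"twist":[0,0,0]}]'
python3 -m handwheel '[{"jaw":1,"dp":[0,0,1],"twist":[0,0,0]},{"jaw":1,"dp":[0,0,1],"twist":[0,0,0]}]'
python3 plan.py
```

```text
time_s: 32.15
ee_pos: [501.0, -138.4, 120.4]
tcp_rot: [3.142, -0.0, -2.617]
wrist_force: [0.3, 0.5, -1.1]
finger_gap: 18.3
time_s: 32.35
ee_pos: [501.0, -138.4, 119.4]
tcp_rot: [3.142, 0.0, -2.617]
wrist_force: [-0.8, -0.5, -1.1]
finger_gap: 17.7
time_s: 32.55
ee_pos: [501.0, -138.4, 118.4]
tcp_rot: [3.142, -0.0, -2.617]
wrist_force: [-0.9, -0.1, -1.6]
finger_gap: 18.0
t 32.5 pos [ 501.  -138.4  118.4] rot [ 180.    -0.  -149.9] q7 2.37 F [-0.9 -0.1 -1.6] gap 18.0
```

```bash
python3 -m handwheel '[{"jaw":1,"dp":[0,0,1],"twist":[0,0,0]},{"jaw":1,"dp":[0,0,1],"twist":[0,0,0]}]'
python3 -m handwheel '[{"jaw":1,"dp":[0,0,0.7],"twist":[0,0,0]},{"jaw":1,"dp":[0,0,0.7],"twist":[0,0,0]}]'
python3 plan.py
```

```text
time_s: 32.75
ee_pos: [501.0, -138.4, 117.5]
tcp_rot: [3.142, 0.0, -2.617]
wrist_force: [-0.1, 0.5, -2.2]
finger_gap: 17.9
time_s: 32.95
ee_pos: [501.1, -138.4, 117.1]
tcp_rot: [3.142, 0.0, -2.617]
wrist_force: [-1.0, -1.0, 1.0]
finger_gap: 18.1
t 33.0 pos [ 501.1 -138.4  117.1] rot [ 180.     0.  -149.9] q7 2.37 F [-1. -1.  1.] gap 18.1
```

```bash
python3 -m handwheel '[{"jaw":1,"dp":[0,0,0.4],"twist":[0,0,8]},{"jaw":1,"dp":[0,0,0.8],"twist":[0,0,16]},{"jaw":1,"dp":[0,0,1.2],"twist":[0,0,24]},{"jaw":1,"dp":[0,0,1.7],"twist":[0,0,32]},{"jaw":1,"dp":[0,0,2.1],"twist":[0,0,40]}]'
python3 -m handwheel '[{"jaw":1,"dp":[0,0,0],"twist":[0,0,0]}]'
python3 plan.py
```

```text
time_s: 33.45
ee_pos: [501.0, -137.5, 114.9]
tcp_rot: [3.14, -0.001, 2.963]
wrist_force: [-2.0, 2.3, 0.9]
finger_gap: 17.7
time_s: 33.55
ee_pos: [500.8, -137.6, 114.8]
tcp_rot: [3.14, -0.001, 2.968]
wrist_force: [-2.4, 2.5, 1.4]
finger_gap: 18.0
t 33.5 pos [ 500.8 -137.6  114.8] rot [179.9  -0.1 170.1] q7 1.68 F [-2.4  2.5  1.4] gap 18.0
```

Smooth, low forces. Continue turning.

```bash
python3 -m handwheel '[{"jaw":1,"dp":[0,0,0.4],"twist":[0,0,8]},{"jaw":1,"dp":[0,0,0.9],"twist":[0,0,16]},{"jaw":1,"dp":[0,0,1.3],"twist":[0,0,24]},{"jaw":1,"dp":[0,0,1.8],"twist":[0,0,32]},{"jaw":1,"dp":[0,0,2.2],"twist":[0,0,40]}]'
python3 -m handwheel '[{"jaw":1,"dp":[0,0,0.4],"twist":[0,0,8]},{"jaw":1,"dp":[0,0,0.9],"twist":[0,0,16]},{"jaw":1,"dp":[0,0,1.3],"twist":[0,0,24]},{"jaw":1,"dp":[0,0,1.8],"twist":[0,0,32]},{"jaw":1,"dp":[0,0,2.2],"twist":[0,0,40]}]'
python3 -c "
from plan import *
s=bot.state();print(s['ee_pos'],s['wrist_force'],s['moment'],s['q'][6])"
```

```text
time_s: 34.05
ee_pos: [501.5, -137.9, 113.0]
tcp_rot: [3.14, -0.0, 2.269]
wrist_force: [-1.2, 1.9, 2.8]
finger_gap: 17.5
time_s: 34.55
ee_pos: [502.3, -137.5, 110.9]
tcp_rot: [3.139, -0.001, 1.571]
wrist_force: [-0.0, 2.1, 0.5]
finger_gap: 17.6
[ 502.3 -137.5  110.9] [-0.   2.1  0.5] [ 0.6 -0.1  0. ] 0.30925612220341275
```

```bash
python3 -m handwheel '[{"jaw":1,"dp":[0,0,0.4],"twist":[0,0,8]},{"jaw":1,"dp":[0,0,0.9],"twist":[0,0,16]},{"jaw":1,"dp":[0,0,1.3],"twist":[0,0,24]},{"jaw":1,"dp":[0,0,1.8],"twist":[0,0,32]}]'
python3 -c "
from plan import *
s=bot.state();print(s['ee_pos'],s['wrist_force'],s['moment'],s['q'][6])"
python3 -m handwheel '[{"jaw":1,"dp":[0,0,0.4],"twist":[0,0,8]},{"jaw":1,"dp":[0,0,0.4],"twist":[0,0,8]}]'
python3 -c "
from plan import *
s=bot.state();print(s['ee_pos'],s['wrist_force'],s['moment'],s['q'][6])"
python3 -m handwheel '[{"jaw":1,"dp":[0,0,0.4],"twist":[0,0,8]},{"jaw":1,"dp":[0,0,0.4],"twist":[0,0,8]}]'
python3 -c "
from plan import *
s=bot.state();print(s['ee_pos'],s['wrist_force'],s['moment'],s['q'][6])"
```

```text
time_s: 34.95
ee_pos: [502.4, -137.5, 109.0]
tcp_rot: [3.14, -0.002, 1.012]
wrist_force: [1.2, 2.3, -0.9]
finger_gap: 17.8
[ 502.4 -137.5  109. ] [ 1.2  2.3 -0.9] [ 0.4 -0.2 -0. ] -0.23807064090518096
time_s: 35.15
ee_pos: [502.6, -137.6, 108.9]
tcp_rot: [3.14, -0.002, 0.877]
wrist_force: [0.5, 1.9, 2.1]
finger_gap: 17.6
[ 502.6 -137.6  108.9] [0.5 1.9 2.1] [ 0.6 -0.2 -0. ] -0.3702329688703306
time_s: 35.35
ee_pos: [502.7, -137.9, 108.8]
tcp_rot: [3.14, -0.003, 0.739]
wrist_force: [1.3, 3.0, 5.4]
finger_gap: 18.1
[ 502.7 -137.9  108.8] [1.3 3.  5.4] [ 0.7 -0.2 -0. ] -0.50503217491971
```

```bash
python3 -m handwheel '[{"jaw":1,"dp":[0,0,0],"twist":[0,0,8]},{"jaw":1,"dp":[0,0,0],"twist":[0,0,16]},{"jaw":1,"dp":[0,0,0],"twist":[0,0,16]}]'
python3 look.py w11; python3 -c "
from plan import *
s=bot.state();print(s['ee_pos'],s['wrist_force'],s['moment']*100,s['q'][6],s['tcp_rot']*57.3)"
```

```text
time_s: 35.65
ee_pos: [502.4, -138.3, 108.8]
tcp_rot: [3.141, -0.003, 0.459]
wrist_force: [1.0, 2.2, 5.6]
finger_gap: 18.0
wrist orange 206 px [253.7 305.2] med [ 482.9 -149.9  135.3] ztop 136.1 top: c=483.0,-149.3 size=6x15 ang=23.3
wrist red 2782 px [173.6  24.7] med [583.3 -53.1  84. ] ztop 88.6 top: c=579.0,-52.1 size=20x27 ang=4.1
[ 502.3 -138.2  108.8] [2.4 1.9 5.3] [56.7 -8.1 -8.3] -0.7759883893957878 [180.   -0.1  26.5]
```

View pics/w11.png

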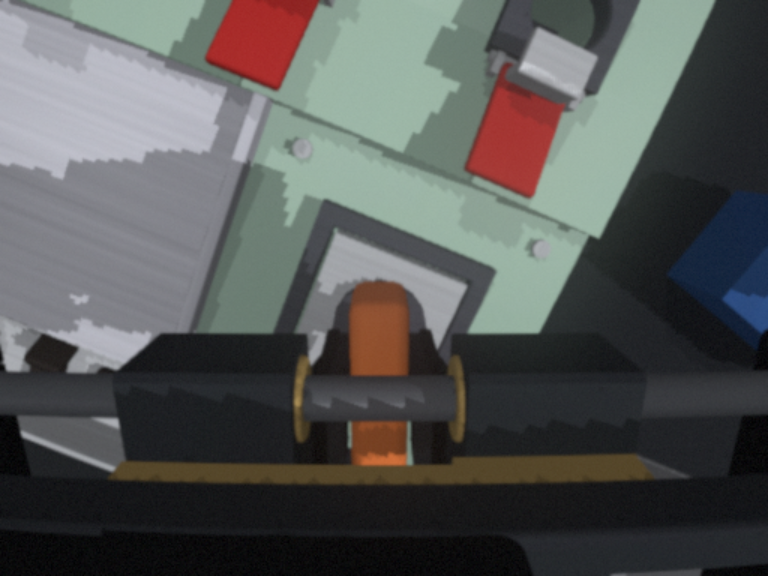

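```bash
python3 -m handwheel '[{"jaw":1,"dp":[0,0,0],"twist":[0,0,8]},{"jaw":1,"dp":[0,0,0],"twist":[0,0,12]},{"jaw":1,"dp":[0,0,0],"twist":[0,0,12]}]'
python3 -c "
from plan import *
s=bot.state();print(s['ee_pos'],s['wrist_force'],s['moment']*100,s['q'][6],s['tcp_rot']*57.3)"
python3 -m handwheel '[{"jaw":1,"dp":[0,0,0],"twist":[0,0,8]},{"jaw":1,"dp":[0,0,0],"twist":[0,0,12]},{"jaw":1,"dp":[0,0,0],"twist":[0,0,12]}]'
python3 -c "
from plan import *
s=bot.state();print(s['ee_pos'],s['wrist_force'],s['moment']*100,s['q'][6],s['tcp_rot']*57.3)"
```

```text
time_s: 36.0
ee_pos: [502.2, -138.6, 108.8]
tcp_rot: [3.141, -0.002, 0.251]
wrist_force: [0.9, 1.6, 5.5]
finger_gap: 17.3
[ 502.2 -138.6  108.8] [0.9 1.6 5.5] [42.2 -0.  -9.1] -0.981404351518076 [180.   -0.1  14.4]
time_s: 36.3
ee_pos: [502.4, -138.4, 108.7]
tcp_rot: [3.141, -0.003, 0.043]
wrist_force: [0.6, 2.1, 5.9]
finger_gap: 17.8
[ 502.4 -138.4  108.7] [0.6 2.1 5.9] [56.3 -8.5  2.3] -1.185206034617814 [180.   -0.2   2.4]
```

```bash
cat > st.py <<'E'
from plan import *
s=bot.state();print('  >',s['ee_pos'],s['wrist_force'],'M',s['moment']*100,'q7 %.2f'%s['q'][6],'yaw %.1f'%(s['tcp_rot'][2]*57.3),'gap %.1f'%s['finger_gap'])
E
python3 -m handwheel '[{"jaw":1,"dp":[0,0,0],"twist":[0,0,8]},{"jaw":1,"dp":[0,0,0],"twist":[0,0,16]},{"jaw":1,"dp":[0,0,0],"twist":[0,0,16]}]' >/dev/null; python3 st.py
python3 -m handwheel '[{"jaw":1,"dp":[0,0,0],"twist":[0,0,8]},{"jaw":1,"dp":[0,0,0],"twist":[0,0,16]},{"jaw":1,"dp":[0,0,0],"twist":[0,0,16]}]' >/dev/null; python3 st.py
```

```text
> [ 502.2 -138.3  108.7] [-0.6  1.6  6.1] M [55.3 13.9 50.1] q7 -1.46 yaw -13.5 gap 18.4
  > [ 501.3 -138.1  108.7] [-1.5  1.8  9. ] M [56.8 72.2 58.6] q7 -1.73 yaw -29.5 gap 20.0
```

```bash
python3 -m handwheel '[{"jaw":1,"dp":[0,0,0],"twist":[0,0,-6]},{"jaw":1,"dp":[0,0,0],"twist":[0,0,-12]},{"jaw":1,"dp":[0,0,0],"twist":[0,0,-12]}]' >/dev/null; python3 st.py
python3 -m handwheel '[{"jaw":1,"dp":[0,0,-2],"twist":[0,0,0]},{"jaw":1,"dp":[0,0,-4],"twist":[0,0,0]},{"jaw":1,"dp":[0,0,-6],"twist":[0,0,0]},{"jaw":1,"dp":[0,0,-6],"twist":[0,0,0]}]' >/dev/null; python3 st.py
python3 -m handwheel '[{"jaw":1,"dp":[0,0,-3],"twist":[0,0,0]},{"jaw":1,"dp":[0,0,-6],"twist":[0,0,0]},{"jaw":1,"dp":[0,0,-9],"twist":[0,0,0]},{"jaw":1,"dp":[0,0,-12],"twist":[0,0,0]},{"jaw":1,"dp":[0,0,-12],"twist":[0,0,0]}]' >/dev/null; python3 st.py
```

```text
> [ 502.2 -138.6  108.6] [0.3 1.5 5.8] M [42.7 -3.8 16.6] q7 -1.52 yaw -17.5 gap 18.2
  > [ 501.1 -138.4  113.5] [ 5.  -0.1 -8.3] M [  11.4 -105.4    3.6] q7 -1.54 yaw -17.9 gap 18.0
  > [ 500.8 -138.6  126.2] [ 2.6  0.3 -6.3] M [  5.9 -36.2   4.7] q7 -1.55 yaw -17.9 gap 18.0
```

```bash
python3 -m handwheel '[{"jaw":1,"dp":[0,0,-5],"twist":[0,0,0]},{"jaw":1,"dp":[0,0,-10],"twist":[0,0,0]},{"jaw":1,"dp":[0,0,-15],"twist":[0,0,0]},{"jaw":1,"dp":[0,0,-20],"twist":[0,0,0]},{"jaw":1,"dp":[0,0,-25],"twist":[0,0,0]}]' >/dev/null; python3 st.py
python3 -m handwheel '[{"jaw":1,"dp":[0,0,-10],"twist":[0,0,0]},{"jaw":1,"dp":[0,0,-25],"twist":[0,0,0]},{"jaw":1,"dp":[0,0,-45],"twist":[0,0,0]},{"jaw":1,"dp":[0,0,-60],"twist":[0,0,0]},{"jaw":1,"dp":[0,0,-70],"twist":[0,0,0]}]' >/dev/null; python3 st.py
python3 - <<'E'
from h import *
a=bot.read_camera('scene')[0][70:240,110:320]
save(cv2.resize(a,(740,600)),'c12.png')
E
python3 - <<'E'
from plan import *
plan(584.5,376,225,-6,4)
E
```

```text
> [ 500.4 -138.6  151. ] [-0.4 -0.1 -6. ] M [ 1.1 13.   2. ] q7 -1.58 yaw -18.0 gap 17.8
  > [ 501.8 -138.7  222.9] [-0.  -1.7 -6.7] M [-0.8 13.1 -4.7] q7 -1.63 yaw -17.9 gap 17.8
dp [ -20.1 -128.8   -0.2] tw [-0.  -0.1 -3. ]
dp [ -13.4 -129.6   -0.2] tw [-0.  -0.1 -3. ]
dp [  -6.6 -130.2   -0.2] tw [-0.  -0.1 -3. ]
dp [   0.2 -130.3   -0.2] tw [-0.  -0.1 -3. ]
```

View pics/c12.png

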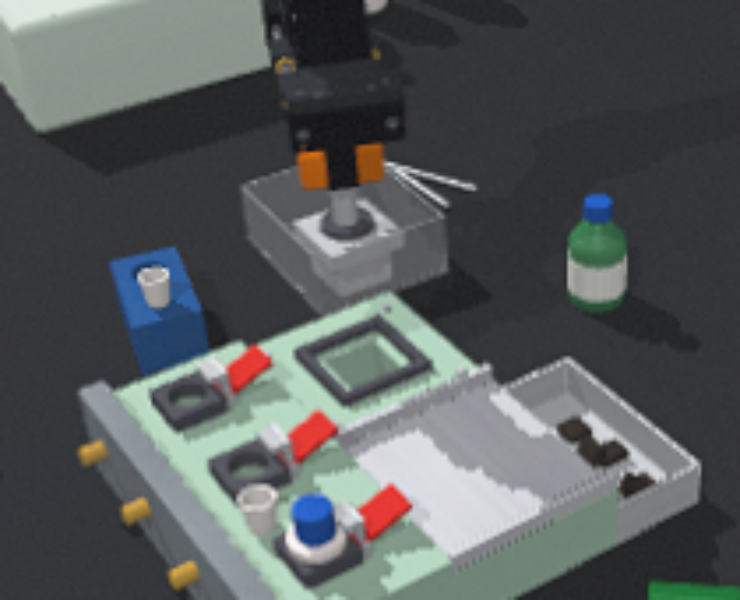

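```bash
python3 -m handwheel '[{"jaw":1,"dp":[-4,-26,0],"twist":[0,0,0]},{"jaw":1,"dp":[-8,-52,0],"twist":[0,0,-1]},{"jaw":1,"dp":[-12,-78,0],"twist":[0,0,-2]},{"jaw":1,"dp":[-16,-104,0],"twist":[0,0,-3]},{"jaw":1,"dp":[-20,-129,0],"twist":[0,0,-3]}]' >/dev/null
python3 -m handwheel '[{"jaw":1,"dp":[-3,-26,0],"twist":[0,0,0]},{"jaw":1,"dp":[-5,-52,0],"twist":[0,0,-1]},{"jaw":1,"dp":[-8,-78,0],"twist":[0,0,-2]},{"jaw":1,"dp":[-11,-104,0],"twist":[0,0,-3]},{"jaw":1,"dp":[-13,-130,0],"twist":[0,0,-3]}]' >/dev/null
python3 -m handwheel '[{"jaw":1,"dp":[-1,-26,0],"twist":[0,0,0]},{"jaw":1,"dp":[-3,-52,0],"twist":[0,0,-1]},{"jaw":1,"dp":[-4,-78,0],"twist":[0,0,-2]},{"jaw":1,"dp":[-5,-104,0],"twist":[0,0,-3]},{"jaw":1,"dp":[-7,-130,0],"twist":[0,0,-3]}]' >/dev/null
python3 -m handwheel '[{"jaw":1,"dp":[0,-26,0],"twist":[0,0,0]},{"jaw":1,"dp":[0,-52,0],"twist":[0,0,-1]},{"jaw":1,"dp":[0,-78,0],"twist":[0,0,-2]},{"jaw":1,"dp":[0,-110,0],"twist":[0,0,-3]},{"jaw":1,"dp":[0,-130,0],"twist":[0,0,-3]}]' >/dev/null
python3 -m handwheel '[{"jaw":1,"dp":[0,0,0],"twist":[0,0,0]},{"jaw":1,"dp":[0,0,0],"twist":[0,0,0]},{"jaw":1,"dp":[0,0,0],"twist":[0,0,0]},{"jaw":1,"dp":[0,0,0],"twist":[0,0,0]}]'
python3 - <<'E'
from clouds import *
w=np.load('w4.npz'); T=w['T']
c=np.array([at_z('wrist',u/1.5,v/1.5,22,T)[:2] for u,v in [(525,78),(730,74),(710,288),(527,297)]]); print(c,c.mean(0))
E
python3 plan.py 584.5 376.5 95 -6
```

```text
time_s: 41.55
ee_pos: [583.3, 375.3, 220.9]
tcp_rot: [3.141, -0.0, -0.105]
wrist_force: [0.7, -0.1, -5.9]
finger_gap: 17.5
[[528.5 445.6]
 [650.3 438. ]
 [642.5 309.3]
 [523.7 317.3]] [586.3 377.5]
t 41.5 pos [583.3 375.3 220.9] rot [180.  -0.  -6.] q7 -2.14 F [ 0.7 -0.1 -5.9] gap 17.5
dp [  1.   -1.4 125.9] tw [ 0. -0. -0.]
```

```bash
python3 -m handwheel '[{"jaw":1,"dp":[1,-1,20],"twist":[0,0,0]},{"jaw":1,"dp":[1,-1,50],"twist":[0,0,0]},{"jaw":1,"dp":[1,-1,80],"twist":[0,0,0]},{"jaw":1,"dp":[1,-1,105],"twist":[0,0,0]},{"jaw":1,"dp":[1,-1,120],"twist":[0,0,0]}]' >/dev/null; 
python3 -m handwheel '[{"jaw":1,"dp":[0,0,2],"twist":[0,0,0]},{"jaw":1,"dp":[0,0,4],"twist":[0,0,0]},{"jaw":1,"dp":[0,0,4],"twist":[0,0,0]}]' >/dev/null; python3 st.py
python3 -m handwheel '[{"jaw":1,"dp":[0,0,2],"twist":[0,0,0]},{"jaw":1,"dp":[0,0,3],"twist":[0,0,0]},{"jaw":1,"dp":[0,0,3],"twist":[0,0,0]}]' >/dev/null; python3 st.py
python3 -m handwheel '[{"jaw":1,"dp":[0,0,1],"twist":[0,0,0]},{"jaw":1,"dp":[0,0,2],"twist":[0,0,0]},{"jaw":1,"dp":[0,0,2],"twist":[0,0,0]}]' >/dev/null; python3 st.py
```

```text
> [585.1 377.8  98.5] [-0.1  1.  -6.7] M [-2.1 20.1 -3.1] q7 -2.11 yaw -5.9 gap 17.6
  > [584.1 377.5  94.1] [-0.9  0.1 -6.2] M [-5.4 16.4 -1.1] q7 -2.11 yaw -5.9 gap 17.8
  > [583.9 377.3  91.6] [ 0.2 -0.3 -6. ] M [-2.6 15.9  1.8] q7 -2.11 yaw -5.9 gap 17.8
```

```bash
python3 -m handwheel '[{"jaw":1,"dp":[0,0,1],"twist":[0,0,0]},{"jaw":1,"dp":[0,0,2],"twist":[0,0,0]},{"jaw":1,"dp":[0,0,2],"twist":[0,0,0]}]' >/dev/null; python3 st.py
python3 -m handwheel '[{"jaw":1,"dp":[0,0,1],"twist":[0,0,0]},{"jaw":1,"dp":[0,0,1],"twist":[0,0,0]},{"jaw":1,"dp":[0,0,1],"twist":[0,0,0]}]' >/dev/null; python3 st.py
python3 -m handwheel '[{"jaw":1,"dp":[0,0,1],"twist":[0,0,0]},{"jaw":1,"dp":[0,0,1],"twist":[0,0,0]},{"jaw":1,"dp":[0,0,1],"twist":[0,0,0]}]' >/dev/null; python3 st.py
```

```text
> [583.9 377.3  89.5] [-0.1 -0.7 -6.9] M [ 1.3 17.3 -2.7] q7 -2.11 yaw -5.9 gap 17.8
  > [584.  377.4  88.7] [ 0.3  1.6 -7.1] M [-4.4 15.7 -2.7] q7 -2.11 yaw -5.9 gap 17.8
  > [584.3 377.4  88.1] [-0.3  0.3 -5.4] M [-4.6 13.3 -2.2] q7 -2.11 yaw -5.9 gap 17.6
```

```bash
python3 -m handwheel '[{"jaw":1,"dp":[0,0,0.7],"twist":[0,0,0]},{"jaw":1,"dp":[0,0,0.7],"twist":[0,0,0]},{"jaw":1,"dp":[0,0,0.7],"twist":[0,0,0]}]' >/dev/null; python3 st.py
python3 -m handwheel '[{"jaw":1,"dp":[0,0,0.7],"twist":[0,0,0]},{"jaw":1,"dp":[0,0,0.7],"twist":[0,0,0]},{"jaw":1,"dp":[0,0,0.7],"twist":[0,0,0]}]' >/dev/null; python3 st.py
```

```text
> [584.5 377.5  88. ] [-0.1 -0.6 -0.1] M [-26.   39.5   1.1] q7 -2.11 yaw -5.9 gap 17.7
  > [584.8 377.5  87.9] [-1.4 -1.4  6.1] M [-45.   60.    5.1] q7 -2.11 yaw -5.9 gap 17.5
```

```bash
python3 -m handwheel '[{"jaw":1,"dp":[0,0,-0.8],"twist":[0,0,0]},{"jaw":0.4,"dp":[0,0,-0.8],"twist":[0,0,0]},{"jaw":0.2,"dp":[0,0,-0.8],"twist":[0,0,0]},{"jaw":0,"dp":[0,0,-0.8],"twist":[0,0,0]},{"jaw":0,"dp":[0,0,-0.8],"twist":[0,0,0]}]'
python3 -m handwheel '[{"jaw":0,"dp":[0,0,0],"twist":[0,0,0]},{"jaw":0,"dp":[0,0,-20],"twist":[0,0,0]},{"jaw":0,"dp":[0,0,-60],"twist":[0,0,0]},{"jaw":0,"dp":[0,0,-100],"twist":[0,0,0]},{"jaw":0,"dp":[0,0,-140],"twist":[0,0,0]}]'
python3 - <<'E'
from h import *
a=bot.read_camera('scene')[0][200:384,220:420]
save(cv2.resize(a,(600,552)),'c13.png')
E
python3 - <<'E'
from plan import *
plan(571,48,170,94,3)
E
```

```text
time_s: 44.95
ee_pos: [583.8, 377.6, 86.9]
tcp_rot: [3.142, 0.0, -0.103]
wrist_force: [-0.1, -1.1, -0.3]
finger_gap: 39.7
time_s: 45.45
ee_pos: [583.9, 377.2, 228.5]
tcp_rot: [3.141, 0.0, -0.104]
wrist_force: [0.4, 1.1, -0.7]
finger_gap: 43.4
dp [  5.9 110.4  21.5] tw [  0.   -0.3 -33.3]
dp [-55.6  95.6  21.6] tw [  0.   -0.3 -33.3]
dp [-98.8  49.4  21.9] tw [  0.   -0.3 -33.3]
```

View pics/c13.png

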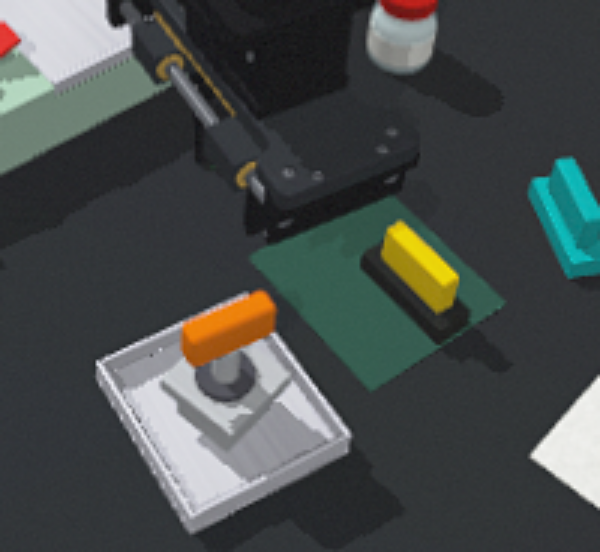

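```bash
python3 - <<'E'
from plan import *
plan(570.5,47.5,130,4,2)
E
```

```text
dp [  8.5 166.   52.3] tw [-0.2 -0.3 -5. ]
dp [ -5.6 166.   52.9] tw [-0.2 -0.3 -5. ]
```

```bash
python3 -m handwheel '[{"jaw":1,"dp":[2,35,5],"twist":[0,0,-1]},{"jaw":1,"dp":[4,70,10],"twist":[0,0,-2]},{"jaw":1,"dp":[6,105,20],"twist":[0,0,-3]},{"jaw":1,"dp":[8,136,30],"twist":[0,0,-4]},{"jaw":1,"dp":[8.5,166,40],"twist":[0,0,-5]}]' >/dev/null
python3 -m handwheel '[{"jaw":1,"dp":[-1,35,15],"twist":[0,0,-1]},{"jaw":1,"dp":[-2,70,30],"twist":[0,0,-2]},{"jaw":1,"dp":[-4,105,45],"twist":[0,0,-3]},{"jaw":1,"dp":[-5,140,58],"twist":[0,0,-4]},{"jaw":1,"dp":[-5.6,166,65],"twist":[0,0,-5]}]' >/dev/null
python3 -m handwheel '[{"jaw":1,"dp":[0,0,0],"twist":[0,0,0]},{"jaw":1,"dp":[0,0,0],"twist":[0,0,0]},{"jaw":1,"dp":[0,0,0],"twist":[0,0,0]},{"jaw":1,"dp":[0,0,0],"twist":[0,0,0]}]' >/dev/null
python3 plan.py 570.5 47.5 92 4
```

```text
t 46.9 pos [567.3  47.3 122.5] rot [-180.    -0.     4.2] q7 -1.49 F [ 0.6 -0.2 -0. ] gap 0.5
dp [ 3.1  0.  30.5] tw [-0.  -0.   0.2]
```

```bash
python3 -m handwheel '[{"jaw":1,"dp":[3,0,10],"twist":[0,0,0]},{"jaw":1,"dp":[3,0,20],"twist":[0,0,0]},{"jaw":1,"dp":[3,0,30],"twist":[0,0,0]},{"jaw":1,"dp":[3,0,30],"twist":[0,0,0]}]' >/dev/null; python3 st.py
python3 -m handwheel '[{"jaw":1,"dp":[0,0,3],"twist":[0,0,0]},{"jaw":1,"dp":[0,0,6],"twist":[0,0,0]},{"jaw":1,"dp":[0,0,9],"twist":[0,0,0]},{"jaw":1,"dp":[0,0,9],"twist":[0,0,0]}]' >/dev/null; python3 st.py
python3 -m handwheel '[{"jaw":1,"dp":[0,0,3],"twist":[0,0,0]},{"jaw":1,"dp":[0,0,6],"twist":[0,0,0]},{"jaw":1,"dp":[0,0,9],"twist":[0,0,0]},{"jaw":1,"dp":[0,0,9],"twist":[0,0,0]}]' >/dev/null; python3 st.py
```

```text
> [568.4  45.7  89.8] [0.2 0.4 0.9] M [-5.  21.1  0.7] q7 -1.47 yaw 4.1 gap 0.6
  > [570.1  45.7  83.1] [-0.5  0.4  2.1] M [-10.   25.8   0.7] q7 -1.46 yaw 4.1 gap 0.5
  > [569.8  45.7  73.7] [-0.7  0.6  1.9] M [-13.   35.7   0.4] q7 -1.46 yaw 4.1 gap 0.7
```

```bash
python3 -m handwheel '[{"jaw":1,"dp":[0,0,2],"twist":[0,0,0]},{"jaw":1,"dp":[0,0,3],"twist":[0,0,0]},{"jaw":1,"dp":[0,0,3],"twist":[0,0,0]}]' >/dev/null; python3 st.py
python3 -m handwheel '[{"jaw":1,"dp":[0,0,1.5],"twist":[0,0,0]},{"jaw":1,"dp":[0,0,1.5],"twist":[0,0,0]},{"jaw":1,"dp":[0,0,1.5],"twist":[0,0,0]}]' >/dev/null; python3 st.py
python3 - <<'E'
from clouds import *
for n in('side','scene'):
    img,D=bot.read_camera(n); col(n,img,D)
E
```

```text
> [570.   45.7  71.2] [-1.4 -0.4  4.3] M [-8.  60.1 -0.1] q7 -1.46 yaw 4.1 gap 0.5
  > [570.1  45.7  70.1] [-2.7 -0.7  5.6] M [-10.5  82.   -4.7] q7 -1.46 yaw 4.1 gap 0.1
side yellow 122 px [183.7 158.6] med [408.  360.1  46.2] ztop 54.0 top: c=411.1,370.4 size=64x17 ang=88.8
side orange 115 px [226.3 129.3] med [578.9 368.5 102.7] ztop 113.6 top: c=578.5,373.3 size=14x51 ang=80.6
side red 52 px [301.6 201.7] med [581.6 -55.3  83.3] ztop 88.2 top: c=575.4,-54.5 size=20x21 ang=78.8
side red 69 px [327.3 222.5] med [ 588.4 -154.    83.5] ztop 88.5 top: c=581.1,-153.3 size=17x24 ang=4.2
scene yellow 422 px [359.6 288.7] med [419.3 379.5  46.3] ztop 55.1 top: c=414.3,375.9 size=61x17 ang=89.0
scene orange 449 px [296. 309.] med [586.6 384.4 110.4] ztop 115.1 top: c=583.8,379.8 size=16x58 ang=85.1
scene bluecap 53 px [279.2 128.6] med [ 251.6 -172.6   97.6] ztop 100.7 top: c=249.8,-176.5 size=23x22 ang=79.8
scene bluecap 131 px [197.  209.9] med [630.1  61.9 130.4] ztop 133.1 top: c=628.7,55.7 size=25x26 ang=32.2
scene red 68 px [179.5 174.1] med [ 592.9 -146.6   81.2] ztop 137.6 top: c=613.5,-37.7 size=1x8 ang=4.5
scene red 48 px [195.8 194.9] med [590.4 -43.7  79.6] ztop 82.8 top: c=593.1,-21.0 size=82x16 ang=79.7
scene red 256 px [355.8 197.7] med [253.6 175.6  73.2] ztop 75.5 top: c=249.6,172.6 size=48x48 ang=81.2
scene red 28 px [219.4 220.2] med [580.   59.7  69.6] ztop 116.4 top: c=600.6,133.7 size=6x0 ang=-95.9
```

```bash
python3 -m handwheel '[{"jaw":1,"dp":[0,0,-15],"twist":[0,0,0]},{"jaw":1,"dp":[0,0,-40],"twist":[0,0,0]},{"jaw":0,"dp":[0,0,-70],"twist":[0,0,0]},{"jaw":0,"dp":[0,0,-95],"twist":[0,0,0]},{"jaw":0,"dp":[0,0,-100],"twist":[0,0,0]}]' >/dev/null
python3 -m handwheel '[{"jaw":0,"dp":[20,0,0],"twist":[0,0,0]},{"jaw":0,"dp":[40,1,0],"twist":[0,0,0]},{"jaw":0,"dp":[56,-2,0],"twist":[0,0,0]},{"jaw":0,"dp":[56,-2,0],"twist":[0,0,0]},{"jaw":0,"dp":[56,-2,0],"twist":[0,0,0]}]' >/dev/null
python3 look.py w14
python3 plan.py 626.5 51.5 111.5 4
```

```text
wrist red 44 px [474.4 238. ] med [ 598.9 -140.3   80.5] ztop 81.9 top: c=599.7,-141.0 size=9x8 ang=76.1
t 49.9 pos [624.8  51.3 169. ] rot [180.    0.1   4.1] q7 -1.46 F [ 0.4 -0.3  0.2] gap 43.0
dp [ 1.8 -0.1 57.5] tw [0.  0.1 0.1]
```

```bash
python3 - <<'E'
from clouds import *
w=np.load('w14.npz'); img=w['img'].astype(int); D=w['D'];T=w['T']
m=(img[...,2]>img[...,0]+40)&(img[...,2]>img[...,1]+25)
n,l,st,c=cv2.connectedComponentsWithStats(m.astype(np.uint8))
for i in range(1,n):
    if st[i,4]>100:
        P=cloud('wrist',l==i,D,T); Q=P[P[:,2]>np.percentile(P[:,2],95)-6]; print(st[i],np.median(P,0),rect(Q),np.percentile(P[:,2],95))
E
```

```text
[ 229  184   43   48 1612] [630.6  52.2 133.3] c=628.5,52.2 size=27x27 ang=42.0 134.50730913053243
```

```bash
python3 -m handwheel '[{"jaw":0,"dp":[3,-0.5,15],"twist":[0,0,0]},{"jaw":0,"dp":[3,-0.5,30],"twist":[0,0,0]},{"jaw":0,"dp":[3,-0.5,45],"twist":[0,0,0]},{"jaw":0,"dp":[3,-0.5,55],"twist":[0,0,0]},{"jaw":0,"dp":[3,-0.5,56],"twist":[0,0,0]}]' >/dev/null
python3 -m handwheel '[{"jaw":0,"dp":[0,0,0],"twist":[0,0,0]},{"jaw":0,"dp":[0,0,0],"twist":[0,0,0]},{"jaw":0,"dp":[0,0,0],"twist":[0,0,0]}]' >/dev/null;python3 st.py
python3 -m handwheel '[{"jaw":1,"dp":[0,0,0],"twist":[0,0,0]},{"jaw":1,"dp":[0,0,0],"twist":[0,0,0]},{"jaw":1,"dp":[0,0,0],"twist":[0,0,0]},{"jaw":1,"dp":[0,0,0],"twist":[0,0,0]},{"jaw":1,"dp":[0,0,0],"twist":[0,0,0]}]' >/dev/null;python3 st.py
```

```text
> [629.3  52.4 114.5] [ 0.1 -0.   0.7] M [-12.   17.7  -5.4] q7 -1.44 yaw 4.1 gap 43.5
  > [628.8  52.5 113.9] [0.2 0.1 0.8] M [-8.5 12.9 -3. ] q7 -1.44 yaw 4.1 gap 27.2
```

```bash
python3 -m handwheel '[{"jaw":1,"dp":[0,0,-5],"twist":[0,0,0]},{"jaw":1,"dp":[0,0,-12],"twist":[0,0,0]},{"jaw":1,"dp":[0,0,-20],"twist":[0,0,0]},{"jaw":1,"dp":[0,0,-28],"twist":[0,0,0]},{"jaw":1,"dp":[0,0,-36],"twist":[0,0,0]}]' >/dev/null;python3 st.py
python3 -m handwheel '[{"jaw":1,"dp":[0,0,-12],"twist":[0,0,0]},{"jaw":1,"dp":[0,0,-25],"twist":[0,0,0]},{"jaw":1,"dp":[0,0,-45],"twist":[0,0,0]},{"jaw":1,"dp":[0,0,-70],"twist":[0,0,0]},{"jaw":1,"dp":[0,0,-90],"twist":[0,0,0]}]' >/dev/null;python3 st.py
python3 - <<'E'
from plan import *
T=plan(407,-362,215,4,2)
G=T.copy(); G[:3,:3]=T[:3,:3]@R.from_euler('x',30,degrees=True).as_matrix(); G[:3,3]=[407,-362,104]
L=np.linalg.inv(T)@G; print(L[:3,3], G[:3,2])
E
```

```text
> [628.9  52.4 150.7] [ 0.4 -0.6 -1.7] M [-8.8 14.4 -0.5] q7 -1.45 yaw 4.1 gap 27.2
  > [629.   52.3 242.1] [-0.   0.  -2.1] M [-6.3 15.   0.8] q7 -1.48 yaw 4.1 gap 26.6
dp [-125.4  198.8   13.3] tw [-0. -0.  0.]
dp [-125.3  198.8   13.4] tw [-0. -0.  0.]
[  0.   0. 111.] [-0.   0.5 -0.9]
```

```bash
python3 -m handwheel '[{"jaw":1,"dp":[-21,33,0],"twist":[0,0,0]},{"jaw":1,"dp":[-46,73,3],"twist":[0,0,0]},{"jaw":1,"dp":[-71,113,6],"twist":[0,0,0]},{"jaw":1,"dp":[-98,156,10],"twist":[0,0,0]},{"jaw":1,"dp":[-125,199,13],"twist":[0,0,0]}]' >/dev/null
python3 -m handwheel '[{"jaw":1,"dp":[-27,43,3],"twist":[0,0,0]},{"jaw":1,"dp":[-54,86,6],"twist":[0,0,0]},{"jaw":1,"dp":[-81,129,9],"twist":[0,0,0]},{"jaw":1,"dp":[-106,168,12],"twist":[0,0,0]},{"jaw":1,"dp":[-125,199,13],"twist":[0,0,0]}]' >/dev/null
python3 -m handwheel '[{"jaw":1,"dp":[0,0,0],"twist":[6,0,0]},{"jaw":1,"dp":[0,0,0],"twist":[12,0,0]},{"jaw":1,"dp":[0,0,0],"twist":[18,0,0]},{"jaw":1,"dp":[0,0,0],"twist":[24,0,0]},{"jaw":1,"dp":[0,0,0],"twist":[30,0,0]}]'
python3 -m handwheel '[{"jaw":1,"dp":[0,0,0],"twist":[0,0,0]},{"jaw":1,"dp":[0,0,0],"twist":[0,0,0]},{"jaw":1,"dp":[0,0,0],"twist":[0,0,0]}]' >/dev/null
python3 - <<'E'
from plan import *
T=tcp(); print(T[:3,3],T[:3,2]); print(T[:3,:3].T@(np.array([407,-362,104])-T[:3,3])); print(bot.state()['finger_gap'],bot.state()['q'])
save(bot.read_camera('side')[0][180:384,200:470],'c14.png')
E
```

```text
time_s: 53.65
ee_pos: [408.8, -361.5, 214.8]
tcp_rot: [-2.615, -0.001, 0.072]
wrist_force: [-0.3, -0.2, -1.6]
finger_gap: 27.1
[ 409.  -360.3  214.9] [-0.   0.5 -0.9]
[-2.3 56.6 95.4]
27.114150287941815 [ 0.3  0.6  0.9  1.4 -0.6  1.8 -0.3]
```

View pics/c14.png

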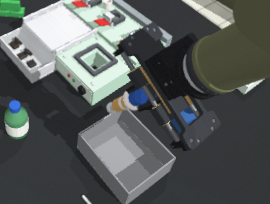

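```bash
python3 -m handwheel '[{"jaw":1,"dp":[0,11,19],"twist":[0,0,0]},{"jaw":1,"dp":[-1,23,38],"twist":[0,0,0]},{"jaw":1,"dp":[-2,34,57],"twist":[0,0,0]},{"jaw":1,"dp":[-2,45,76],"twist":[0,0,0]},{"jaw":1,"dp":[-2,52,88],"twist":[0,0,0]}]' >/dev/null;python3 st.py
python3 -m handwheel '[{"jaw":1,"dp":[0,2,4],"twist":[0,0,0]},{"jaw":1,"dp":[0,5,8],"twist":[0,0,0]},{"jaw":1,"dp":[0,5,8],"twist":[0,0,0]}]' >/dev/null;python3 st.py
```

```text
> [ 407.3 -360.4  111.4] [ 0.1  0.1 -1.1] M [-74.7   9.8  -0.5] q7 -0.26 yaw 4.2 gap 27.2
  > [ 406.8 -362.3  102.5] [-0.9 -0.  -0.9] M [-75.1  10.3  -1.3] q7 -0.25 yaw 4.1 gap 27.1
```

```bash
python3 -m handwheel '[{"jaw":1,"dp":[0,1,1.7],"twist":[0,0,0]},{"jaw":1,"dp":[0,2,3.5],"twist":[0,0,0]},{"jaw":1,"dp":[0,2,3.5],"twist":[0,0,0]}]' >/dev/null;python3 st.py
python3 -m handwheel '[{"jaw":1,"dp":[0,1,1.7],"twist":[0,0,0]},{"jaw":1,"dp":[0,2,3.5],"twist":[0,0,0]},{"jaw":1,"dp":[0,2,3.5],"twist":[0,0,0]}]' >/dev/null;python3 st.py
python3 -m handwheel '[{"jaw":1,"dp":[0,0,0],"twist":[0,0,0]},{"jaw":-1,"dp":[0,0,0],"twist":[0,0,0]},{"jaw":-1,"dp":[0,0,0],"twist":[0,0,0]},{"jaw":-1,"dp":[0,0,0],"twist":[0,0,0]},{"jaw":-1,"dp":[0,0,0],"twist":[0,0,0]}]' >/dev/null
python3 -m handwheel '[{"jaw":-1,"dp":[0,0,0],"twist":[0,0,0]},{"jaw":-1,"dp":[0,0,0],"twist":[0,0,0]},{"jaw":-1,"dp":[0,0,0],"twist":[0,0,0]},{"jaw":-1,"dp":[0,0,0],"twist":[0,0,0]},{"jaw":-1,"dp":[0,0,0],"twist":[0,0,0]}]' >/dev/null;python3 st.py
python3 -m handwheel '[{"jaw":-1,"dp":[0,-5,-9],"twist":[0,0,0]},{"jaw":-1,"dp":[0,-13,-22],"twist":[0,0,0]},{"jaw":-1,"dp":[0,-25,-43],"twist":[0,0,0]},{"jaw":-1,"dp":[0,-40,-69],"twist":[0,0,0]},{"jaw":-1,"dp":[0,-60,-104],"twist":[0,0,0]}]' >/dev/null;python3 st.py
python3 -m handwheel '[{"jaw":-1,"dp":[0,0,0],"twist":[-8,0,0]},{"jaw":-1,"dp":[0,0,0],"twist":[-16,0,0]},{"jaw":-1,"dp":[0,0,0],"twist":[-24,0,0]},{"jaw":-1,"dp":[0,0,0],"twist":[-30,0,0]},{"jaw":-1,"dp":[0,0,0],"twist":[-30,0,0]}]' >/dev/null
python3 - <<'E'
from plan import *
img,D=bot.read_camera('side')
m=(img[...,2].astype(int)>img[...,0]+40)&(img[...,2].astype(int)>img[...,1]+25)
m[:240]=0
P=cloud('side',m,D); print(len(P),np.median(P,0) if len(P) else '')
s=bot.state(); print(s['time_s'],s['ee_pos'])
img[:,:]=img
save(np.hstack([cv2.resize(img[220:384,230:430],(400,328)),cv2.resize(bot.read_camera('scene')[0][90:200,140:280],(400,328))]),'c15.png')
E
```

```text
> [ 406.6 -362.5   98.3] [ 0.4 -0.7 -0.6] M [-72.7   9.7   0.9] q7 -0.25 yaw 4.1 gap 27.3
  > [ 406.6 -361.5   94.2] [-1.1  0.9  2.5] M [13.1 19.1  2.7] q7 -0.25 yaw 4.1 gap 27.4
  > [ 406.5 -362.2   94. ] [ 0.4  0.5 -1.4] M [-66.7  14.3  -4.8] q7 -0.25 yaw 4.1 gap 85.3
  > [ 406.1 -361.7  215.7] [ 0.3 -0.1  0.2] M [-66.7  10.3   1.3] q7 -0.34 yaw 4.1 gap 87.0
1210 [ 569.7 -385.2   38.7]
57.45 [ 408.1 -359.4  215.5]
```

View pics/c15.png

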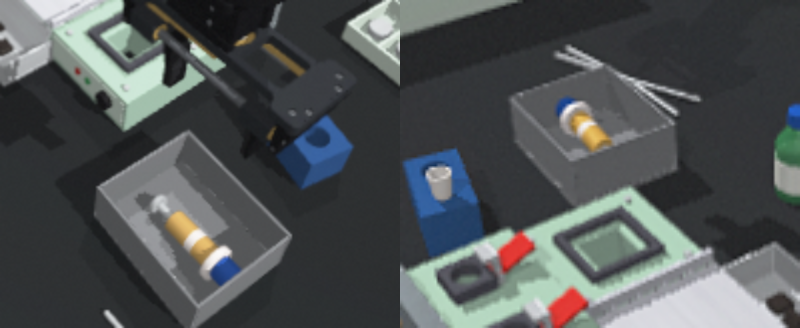

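```bash
python3 - <<'E'
from plan import *
T=plan(490,0,215,47,2); plan(412.5,368,150,89,2,T0=T)
E
```

```text
dp [  54.5 -177.2    0.8] tw [ -0.   -0.1 -21.4]
dp [ 115.4 -145.1    0.5] tw [ -0.   -0.1 -21.4]
dp [ 108.1 -153.8   32.5] tw [  0.   0. -21.]
dp [ 156.1 -104.9   32.5] tw [  0.   0. -21.]
```

```bash
python3 -m handwheel '[{"jaw":0,"dp":[8,-25,0],"twist":[0,0,-4]},{"jaw":0,"dp":[20,-64,0],"twist":[0,0,-8]},{"jaw":0,"dp":[32,-103,0],"twist":[0,0,-12]},{"jaw":0,"dp":[43,-140,0],"twist":[0,0,-17]},{"jaw":0,"dp":[54.5,-177,1],"twist":[0,0,-21.4]}]' >/dev/null
python3 -m handwheel '[{"jaw":0,"dp":[23,-29,0],"twist":[0,0,-4]},{"jaw":0,"dp":[46,-58,0],"twist":[0,0,-8]},{"jaw":0,"dp":[69,-87,0],"twist":[0,0,-12]},{"jaw":0,"dp":[92,-116,0],"twist":[0,0,-17]},{"jaw":0,"dp":[115,-145,1],"twist":[0,0,-21.4]}]' >/dev/null
python3 -m handwheel '[{"jaw":0,"dp":[21,-31,6],"twist":[0,0,-4]},{"jaw":0,"dp":[43,-62,13],"twist":[0,0,-8]},{"jaw":0,"dp":[65,-92,19],"twist":[0,0,-12]},{"jaw":0,"dp":[86,-123,26],"twist":[0,0,-17]},{"jaw":0,"dp":[108,-154,32],"twist":[0,0,-21]}]' >/dev/null
python3 -m handwheel '[{"jaw":0,"dp":[31,-21,6],"twist":[0,0,-4]},{"jaw":0,"dp":[62,-42,13],"twist":[0,0,-8]},{"jaw":0,"dp":[94,-63,19],"twist":[0,0,-12]},{"jaw":0,"dp":[130,-88,26],"twist":[0,0,-17]},{"jaw":0,"dp":[156,-105,32],"twist":[0,0,-21]}]' >/dev/null
python3 -m handwheel '[{"jaw":0,"dp":[0,0,0],"twist":[0,0,0]},{"jaw":0,"dp":[0,0,0],"twist":[0,0,0]},{"jaw":0,"dp":[0,0,0],"twist":[0,0,0]},{"jaw":0,"dp":[0,0,0],"twist":[0,0,0]}]' >/dev/null
python3 look.py w16; python3 plan.py 412.7 373 28 89
python3 - <<'E'
from clouds import *
for n in('side','scene'):
    img,D=bot.read_camera(n); col(n,img,D)
E
```

```text
wrist yellow 702 px [249.3 169.5] med [410.9 383.7  53.9] ztop 55.3 top: c=414.1,374.6 size=16x60 ang=1.1
t 60.0 pos [414.  365.1 148.4] rot [-180.    -0.    88.7] q7 -0.75 F [-0.1 -1.   0.7] gap 43.5
dp [  7.9  -1.5 120.4] tw [-0.  -0.  -0.3]
side yellow 120 px [183.7 158.6] med [407.6 361.3  45. ] ztop 54.8 top: c=410.9,370.3 size=14x60 ang=3.7
side orange 117 px [226.3 129.1] med [579.9 368.9 102. ] ztop 113.4 top: c=578.9,373.9 size=20x52 ang=80.6
side bluecap 96 px [342.  354.6] med [ 402.8 -428.    37.4] ztop 39.3 top: c=406.5,-428.3 size=18x20 ang=85.5
side red 44 px [279.2 183.5] med [575.6  45.4  82.7] ztop 89.3 top: c=564.8,44.5 size=13x19 ang=5.2
side red 52 px [301.6 201.7] med [581.6 -54.5  83. ] ztop 89.0 top: c=574.0,-52.3 size=13x19 ang=8.1
side red 70 px [327.2 222.5] med [ 588.6 -153.4   83.7] ztop 88.5 top: c=583.0,-151.9 size=19x23 ang=9.9
scene yellow 425 px [359.7 288.7] med [419.4 379.2  46.2] ztop 54.9 top: c=414.2,376.5 size=18x61 ang=2.1
scene orange 443 px [295.8 309.1] med [587.1 384.2 110.6] ztop 115.1 top: c=583.9,379.9 size=17x58 ang=84.9
scene bluecap 53 px [279.2 128.6] med [ 252.4 -173.8   97.5] ztop 100.9 top: c=249.9,-176.3 size=22x22 ang=13.5
scene red 76 px [179.8 173.9] med [ 589.6 -146.    81.9] ztop 86.7 top: c=584.2,-148.0 size=25x19 ang=85.9
scene red 86 px [197.9 193. ] med [583.6 -46.1  81.6] ztop 86.9 top: c=580.3,-47.2 size=23x27 ang=11.8
scene red 168 px [353.1 196.6] med [258.5 168.8  73.5] ztop 76.2 top: c=337.9,241.6 size=273x31 ang=42.1
scene red 111 px [218.5 214.4] med [576.   53.5  81.4] ztop 86.9 top: c=569.5,50.2 size=15x29 ang=1.1
```

```bash
python3 -m handwheel '[{"jaw":0,"dp":[9,-0.4,20],"twist":[0,0,-2]},{"jaw":0,"dp":[9,-0.4,50],"twist":[0,0,-2]},{"jaw":0,"dp":[9,-0.4,80],"twist":[0,0,-2]},{"jaw":0,"dp":[9,-0.4,105],"twist":[0,0,-2]},{"jaw":0,"dp":[9,-0.4,117],"twist":[0,0,-2]}]' >/dev/null
python3 -m handwheel '[{"jaw":0,"dp":[0,0,0],"twist":[0,0,0]},{"jaw":0,"dp":[0,0,0],"twist":[0,0,0]},{"jaw":0,"dp":[0,0,0],"twist":[0,0,0]}]' >/dev/null; python3 st.py
python3 -m handwheel '[{"jaw":1,"dp":[0,0,2],"twist":[0,0,0]},{"jaw":1,"dp":[0,0,2],"twist":[0,0,0]},{"jaw":1,"dp":[0,0,2],"twist":[0,0,0]},{"jaw":1,"dp":[0,0,2],"twist":[0,0,0]},{"jaw":1,"dp":[0,0,2],"twist":[0,0,0]}]' >/dev/null
python3 -m handwheel '[{"jaw":1,"dp":[0,0,0],"twist":[0,0,0]},{"jaw":1,"dp":[0,0,0],"twist":[0,0,0]},{"jaw":1,"dp":[0,0,0],"twist":[0,0,0]}]' >/dev/null; python3 plan.py 424.5 347 31 91
```

```text
> [413.5 376.6  32.8] [-0.4  0.4 -0.7] M [-6.   4.9  4.8] q7 -0.69 yaw 90.9 gap 43.4
t 61.6 pos [412.7 375.8  29.3] rot [180.   -0.   90.9] q7 -0.68 F [0.3 0.4 0.7] gap 15.9
dp [-28.9  11.3  -1.7] tw [ 0.  -0.  -0.1]
```

Gripped; lift a few mm, shift to mat centre, set down.

```bash
python3 -m handwheel '[{"jaw":1,"dp":[0,0,-6],"twist":[0,0,0]},{"jaw":1,"dp":[0,0,-10],"twist":[0,0,0]},{"jaw":1,"dp":[-10,4,-10],"twist":[0,0,0]},{"jaw":1,"dp":[-20,8,-10],"twist":[0,0,0]},{"jaw":1,"dp":[-29,11.5,-10],"twist":[0,0,0]}]' >/dev/null
python3 -m handwheel '[{"jaw":1,"dp":[0,0,0],"twist":[0,0,0]},{"jaw":1,"dp":[0,0,0],"twist":[0,0,0]},{"jaw":1,"dp":[0,0,3],"twist":[0,0,0]},{"jaw":1,"dp":[0,0,6],"twist":[0,0,0]},{"jaw":1,"dp":[0,0,8],"twist":[0,0,0]}]' >/dev/null; python3 st.py
python3 -m handwheel '[{"jaw":1,"dp":[0,0,1],"twist":[0,0,0]},{"jaw":1,"dp":[0,0,1.5],"twist":[0,0,0]},{"jaw":1,"dp":[0,0,1.5],"twist":[0,0,0]}]' >/dev/null; python3 st.py
```

```text
> [424.  347.1  30.6] [-0.2  0.4 -1.9] M [-6.9  5.3  1.9] q7 -0.63 yaw 90.9 gap 15.9
  > [424.4 346.9  29.6] [-0.1 -0.4 -2.7] M [-9.3  6.1  0.4] q7 -0.63 yaw 90.9 gap 15.7
```

```bash
python3 -m handwheel '[{"jaw":1,"dp":[0,0,0.8],"twist":[0,0,0]},{"jaw":1,"dp":[0,0,0.8],"twist":[0,0,0]},{"jaw":1,"dp":[0,0,0.8],"twist":[0,0,0]}]' >/dev/null; python3 st.py
python3 -m handwheel '[{"jaw":1,"dp":[0,0,0.6],"twist":[0,0,0]},{"jaw":1,"dp":[0,0,0.6],"twist":[0,0,0]},{"jaw":1,"dp":[0,0,0.6],"twist":[0,0,0]}]' >/dev/null; python3 st.py
```

```text
> [424.6 347.1  29.2] [ 0.3 -0.5  0.7] M [-21.2  22.8  -3. ] q7 -0.63 yaw 90.9 gap 15.6
  > [424.7 347.1  29.2] [-2.1 -2.1  5.8] M [-42.   61.6   0.1] q7 -0.63 yaw 90.9 gap 15.5
```

Seated. Release, retreat, and verify.

```bash
python3 -m handwheel '[{"jaw":1,"dp":[0,0,-0.7],"twist":[0,0,0]},{"jaw":0,"dp":[0,0,-0.7],"twist":[0,0,0]},{"jaw":0,"dp":[0,0,-0.7],"twist":[0,0,0]},{"jaw":0,"dp":[0,0,-0.7],"twist":[0,0,0]},{"jaw":0,"dp":[0,0,-0.7],"twist":[0,0,0]}]' >/dev/null
python3 -m handwheel '[{"jaw":0,"dp":[0,0,-10],"twist":[0,0,0]},{"jaw":0,"dp":[0,0,-40],"twist":[0,0,0]},{"jaw":0,"dp":[0,0,-80],"twist":[0,0,0]},{"jaw":0,"dp":[0,0,-125],"twist":[0,0,0]},{"jaw":0,"dp":[0,0,-170],"twist":[0,0,0]}]' >/dev/null
python3 -m handwheel '[{"jaw":0,"dp":[0,-30,-20],"twist":[0,0,0]},{"jaw":0,"dp":[0,-30,-40],"twist":[0,0,0]},{"jaw":0,"dp":[0,-30,-40],"twist":[0,0,0]},{"jaw":0,"dp":[0,-30,-40],"twist":[0,0,0]},{"jaw":0,"dp":[0,-30,-40],"twist":[0,0,0]}]'
python3 - <<'E'
from clouds import *
a,D=bot.read_camera('scene'); col('scene',a,D); b,D2=bot.read_camera('side'); col('side',b,D2)
for n in('scene','side'):
    for d in bot.spot_point('crucible1',n)[:3]: u,v=pix(d['location']); print(n,round(d['p'],2),at_z(n,u,v,65)[:2],at_z(n,u,v,50)[:2])
save(np.vstack([cv2.resize(a[80:384,100:420],(400,380))]),'c16a.png')
x=cv2.resize(a[80:384,100:420],(400,380)); y=cv2.resize(b[100:384,130:430],(400,380)); save(np.hstack([x,y]),'c16.png')
E
```

```text
time_s: 65.05
ee_pos: [394.4, 345.7, 237.8]
tcp_rot: [-3.141, 0.002, 1.585]
wrist_force: [-0.2, -0.2, -1.6]
finger_gap: 43.5
scene yellow 392 px [346.7 281.8] med [430.5 350.6  47.2] ztop 55.2 top: c=424.7,347.4 size=16x62 ang=3.4
scene orange 442 px [295.8 309.1] med [587.  384.3 110.9] ztop 115.3 top: c=584.1,380.3 size=17x57 ang=85.8
scene bluecap 53 px [279.2 128.6] med [ 251.9 -172.    97.3] ztop 101.2 top: c=247.6,-178.3 size=25x21 ang=56.7
scene red 76 px [179.8 173.9] med [ 590.3 -145.5   81.9] ztop 87.1 top: c=582.4,-146.9 size=16x25 ang=15.1
scene red 85 px [197.9 192.9] med [582.6 -47.   81.6] ztop 86.8 top: c=579.2,-47.7 size=19x23 ang=9.8
scene red 111 px [218.5 214.4] med [576.   53.3  82. ] ztop 86.9 top: c=572.5,51.7 size=23x29 ang=4.8
side yellow 121 px [190.2 162. ] med [419.  332.6  46.2] ztop 54.2 top: c=423.2,341.2 size=63x16 ang=89.4
side orange 118 px [226.3 129.1] med [579.6 368.2 101.7] ztop 113.7 top: c=579.2,374.2 size=19x52 ang=80.4
side bluecap 96 px [342.  354.6] med [ 402.5 -427.9   37. ] ztop 40.1 top: c=404.8,-428.8 size=21x17 ang=6.9
side red 44 px [279.1 183.5] med [575.7  44.3  83.7] ztop 88.4 top: c=569.8,45.3 size=21x21 ang=2.3
side red 53 px [301.5 201.8] med [580.7 -55.9  83.6] ztop 90.2 top: c=571.4,-54.0 size=12x22 ang=0.9
side red 69 px [327.3 222.5] med [ 588.6 -153.8   83.2] ztop 88.6 top: c=579.9,-152.2 size=18x23 ang=18.3
scene 0.71 [567.3 357.4] [560.7 349.1]
scene 0.6 [ 613.5 -280.6] [ 607.9 -302.6]
scene 0.44 [650.1  -1.3] [645.3 -17.3]
side 0.68 [ 595.  -327.8] [ 606.5 -321.5]
side 0.55 [651.8   3.8] [664.6  17.5]
```

View pics/c16.png

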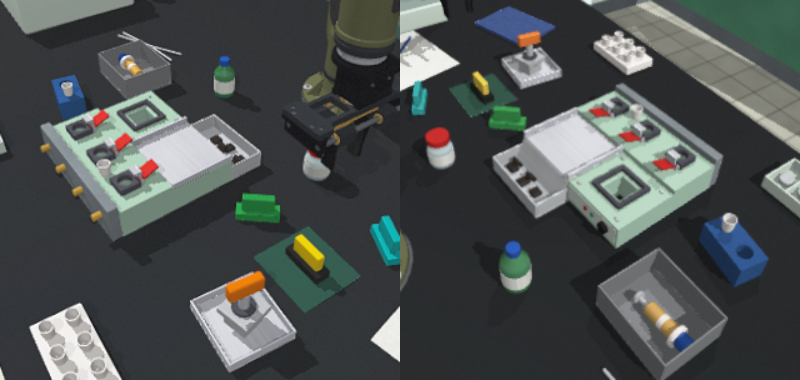

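Everything is in place: the slag plate is clear with the chips in the tray, the plug stands in the parts tray with the puller in it, the filter lies in the bin, the scraper is on its mat and both crucibles stand. I am handing the job in.

```bash
python3 -c "
from workcell import bot
print(bot.job_done())"
```

```text
the job is handed in; nothing more can be done
None
```

The job is handed in at about 65 s of the 210 s, and the last pictures show everything where it was asked to be.

- **Slag:** I swept all five chips into the slag tray in two lanes with the held scraper, while the port was still closed. A later wrist picture showed all five in the tray and the plate clear.
- **Plug and puller:** I screwed the rod down until the collar stopped descending and the turning torque rose. The plug came straight up with it. It stands upright in the parts tray with the puller in it, and the height at set-down agreed with a seated collar.
- **Filter:** Only the left filter was present. I pressed its tab, the cap rose 22 mm, and I lifted the filter out. It now lies inside the used-filter bin.
- **Scraper:** I set it back on the mat, and later found it shifted by about 28 mm. I put it back in the middle; the cameras' last readings were (424.7, 347) and (423, 341), with the mat centre near (425, 347).
- **Crucibles:** Both still stand where they were.

**What went wrong or disagreed:**
- The first grasp of the scraper lifted off before the fingers had closed. The scraper did not move, and I repeated the grasp.
- After its collar first touched, the rod turned on about 60 degrees before tightening. I took this as thread play, and the plug lifted with the collar seated.
- The side and scene cameras differed by up to about 6 mm in places. I used the wrist camera for the fine positions.

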